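# Put the mixed-up bench things back on their outlined plates

## Task

Every thing has a dark grey base plate with a white outline the size of its foot, but the brown bottle, the timer and the slide box have been set on one another's plates. Put each one upright on the plate whose outline matches its foot, centred in the outline and lined up with it; use the blank square plate, or any free spot, to set things aside on the way. Set things down rather than dropping them, knock nothing over, and leave the empty beaker and the jar lid where they are.

Things in the scene. Friction and masses are not known exactly. Their poses are not given: they have to be found in the camera images.
- bottle: brown lab bottle with a black cap, round, 45 mm wide, 92 mm tall overall; the straight round body, the place to grip, is 45 mm wide from its foot to at least 50 mm up. About 0.14 kg. Loose, upright. Origin: centre of its underside, z up its axis; its yaw does not matter. Belongs on plate_round; starts on another thing's plate.
- timer: small white upright lab timer with a display and three buttons on its front, 29 mm deep (its x) by 64 mm wide (its y) by 60 mm tall, slightly tapering; grip it across the 29 mm. About 0.06 kg. Loose. Origin: centre of its underside; its display faces its -x, z up. Belongs on plate_short, either way round; starts on another thing's plate.
- slide_box: low oblong closed green box, 36 mm (its x) by 91 mm (its y) by 32 mm tall, its lid fixed; grip it across the 36 mm. About 0.06 kg. Loose. Origin: centre of its underside, y along its length, z up. Belongs on plate_long, either way round; starts on another thing's plate.
- plate_round: round plate, 84 mm across, with a white circle of 54 mm: the bottle's place. 5 mm thick dark grey plastic plate screwed to the bench, level, with two small flat screw heads; it cannot be moved. Origin: centre of its underside on the bench, so its top is 5 mm above the origin. z is up. 
- plate_short: oblong plate, 58 mm (its x) by 92 mm (its y), with a white outline of 36 by 71 mm, long along its y: the timer's place. 5 mm thick dark grey plastic plate screwed to the bench, level, with two small flat screw heads; it cannot be moved. Origin: centre of its underside on the bench, so its top is 5 mm above the origin. z is up. 
- plate_long: longer oblong plate, 64 mm (its x) by 120 mm (its y), with a white outline of 43 by 98 mm, long along its y: the slide box's place. 5 mm thick dark grey plastic plate screwed to the bench, level, with two small flat screw heads; it cannot be moved. Origin: centre of its underside on the bench, so its top is 5 mm above the origin. z is up. 
- plate_blank: square plate, 96 by 96 mm, without any outline, empty at the start: a free spot for setting a thing aside. 5 mm thick dark grey plastic plate screwed to the bench, level, with two small flat screw heads; it cannot be moved. Origin: centre of its underside on the bench, so its top is 5 mm above the origin. z is up. 
- beaker: small empty clear beaker, 48 mm wide, 58 mm tall, loose and standing on the bench among the plates: a bystander, to be left where it is. Origin: centre of its underside, z up.
- jar_lid: white round jar lid, 69 mm wide, 20 mm high, loose and lying on the bench among the plates: a bystander, to be left where it is. Origin: centre of its underside, z up. All the plates, the beaker and this lid lie between a printer (to the left) and a tall fixed microscope (to the right); an arm that comes from the right must pass in front of the microscope, not through it.

How it is judged:
By the outcome, as a careful person would: the job done as asked, in the order asked, and still so for the second after the job is handed in, with the robot touching nothing.
It also fails if it takes over 112 s, if anything falls off the work surface, if the arm or the gripper's body presses on something with over 40 N, if the wrist force passes 120 N, or if a joint passes its speed limit or range.

## Robot

A 6-joint arm with a two-finger parallel gripper is mounted at the origin on a cart in front of the work surface, level with it; the furniture and walls round the work are solid. World frame = base frame: x ahead of the robot, y to its left, z up, the work surface at z = 0. Lengths are in m, angles in rad, forces in N, time in s.
With the tool pointing down it reaches from about 0.425 to 0.95 m from the base axis. Payload 3.5 kg.
Tool frame: the origin (TCP) lies on the centre line of the jaws, within the pads' length; the fingertips stand 25 mm ahead of it and the grasp point (between the pads) lies 6 mm ahead of it (ctrl.finger_overhang is the distance from the TCP to the fingertips, in m); z points along the fingers, y is the line along which they close (so a half turn about z gives the same grasp; the last joint's range is limited). The gripper opens to 85 mm and grips with 20 to 120 N. Pads are 22 mm wide; open, the fingers measure 114 mm over their backs; the gripper's body (76 mm by 85 mm) begins 54 mm behind the grasp point. The pads swing forward as they close: fully open they stand 13 mm farther back than shut.
Start: joints at [-1.309, 0.286, 1.577, -0, 1.279, -0.15], TCP at [0.27, -0.619, 0.256] pointing down, gripper open.
Joint ranges: [-2.77, 2.77], [-0.9, 2.22], [0.21, 2.48], [-1.53, 4.67], [0.24, 2.81], [-2.84, 2.84]. Speed limits (rad/s): [2.79, 2.79, 3.14, 3.14, 3.14, 3.14].

## Interface

Orientations are given as a unit quaternion [x, y, z, w].
In Python, from plant import get_state, imaging, job, ctrl gives the robot as it stands.
- The arm moves only by the tool jog_arm, never from a script. Its argument "increments" is a list of rows, each an object of numbers: "dx", "dy", "dz": the shift along the world's x, y, z each as a share of 12 cm, from -1 to 1; "ax", "ay", "az": the turn, a rotation vector about the world's x, y, z each as a share of pi/2 rad, from -1 to 1; "gripper": the gripper command: -1 is shut, 1 is fully open, values between are in proportion. A call has 1 to 10 rows; each row is the pose to reach, as a shift and turn from the pose commanded when the call began; what a row does not reach only later rows make up. A row lasts 1/10 s, in which the tool goes at most 50 mm and 8.59 degrees, less where a joint would pass 70% of its speed; a pose out of reach is approached as far as the arm can. A call with a number of a shift or a turn outside -1 to 1 is refused whole. A call with a gripper value outside its range is refused whole. The fingers move at their own pace and stop on an object; "force" is the grip in N (left out, the last holds). Time passes only in rows, so rows that repeat a pose let the fingers close. It gives the time, the measured TCP pose, the force, the opening and the grip force at its end, in the units of the state.
- get_state(): the state, without advancing time (a new reading comes with each control period).
- imaging.read_camera(name): name is "scene" or "top" or "wrist"; returns a dict with "frame" (480x640x3 uint8, blue, green, red), "depth" (480x640 float32, m along the optical axis (not along the pixel's ray), 0 where there is no reading), "camera_matrix" (3x3 intrinsics, pixels), "extrinsics" (4x4, takes a point from camera to world coordinates); the wrist camera has in their place "mount" (4x4, takes a point from camera to tool coordinates, whose origin is the TCP and whose axes are the flange's). Camera axes: x right, y up, looking along -z (the intrinsics and any distortion apply to the point x, -y, -z); pixel columns grow to the right and rows downward; lengths in m; the calibration is good to about 2 mm. A picture is of the moment at which its call begins: read the wrist's pose just before it.
- job.sign_off(): hands the job in; it is judged then, once.
The state is a dict: "time": time; "qpos": joint angles; "dq": joint speeds; "joint_efforts": joint torques, N m; "eef_pos": TCP position; "tcp_rot": TCP orientation; "contact_force": force on the tool from outside, world axes, zero at the start; "wrist_torque": the same for the moment, N m; "opening": opening from 0.0 (shut) to 1.0 (fully open); "finger_force": force on a finger pad.
Only numpy, scipy, OpenCV 4.12 (cv2) and the standard library are available. Lean on these libraries where they do the work, as an engineer would, in place of code of your own. Each camera call takes 0.05 s, during which the arm holds its last target. There are 200 camera calls.

## Working session

There is one attempt and no reset: what is moved stays moved. The work goes in short steps, Python scripts to look and compute and a tool call to move; the robot and the scene stay as the last step left them, time stands still between calls to the robot, and variables do not carry over. Pictures are saved under pics/ and viewed, at most 14 in all, crops included, and the job is handed in when it is done.

Besides the shell and the picture viewer there is one more tool, called after "Request:" in YAML: its name, and indented under it one key for each argument. jog_arm: Moves the arm, as the interface text tells. Shift numbers are shares of 12 cm and turn numbers shares of pi/2 rad, none past 1 either way. Its arguments: {"type":"object","properties":{"increments":{"type":"array"},"force":{"type":"number"}},"required":["increments"]}

```bash
ls; mkdir -p pics
python3 - <<'E'
from plant import get_state, imaging
import cv2,numpy as np
s=get_state();print(s)
for n in("scene","top"):
    d=imaging.read_camera(n);cv2.imwrite(f"pics/{n}0.png",d["frame"]);np.savez(f"{n}0.npz",**{k:v for k,v in d.items()})
    print(n,d["camera_matrix"],d["extrinsics"],d.keys(),(d["depth"]>0).mean())
E
```

```text
pics
{'time': 0.0, 'qpos': array([-1.30903041e+00,  2.87170746e-01,  1.57819489e+00, -2.07070231e-05,
        1.27857608e+00, -1.50006785e-01]), 'dq': array([ 0.00154234,  0.00050382,  0.00086302,  0.00035033, -0.00056656,
        0.00032941]), 'joint_efforts': array([ 3.68892211e-05, -4.05980551e+01, -2.92623478e+01, -1.17128420e-04,
        5.86298236e-03, -3.18201423e-06]), 'eef_pos': array([ 0.27001968, -0.61798292,  0.25493403]), 'tcp_rot': array([ 9.78878881e-01,  2.04437661e-01, -7.54937080e-05, -1.17214358e-03]), 'contact_force': array([-0.18587093, -0.22444595,  0.46508729]), 'wrist_torque': array([-0.02426392, -0.00872211, -0.0147538 ]), 'finger_force': 0.0, 'opening': 1.0015402454656912}
scene [[519.00499784   0.         320.95224259]
 [  0.         519.00499784 240.3148634 ]
 [  0.           0.           1.        ]] [[-0.98214523 -0.13187312  0.1341649   0.62494914]
 [ 0.18722738 -0.75474748  0.62873059  0.67784182]
 [ 0.01834796  0.64262409  0.7659619   0.69329864]
 [ 0.          0.          0.          1.        ]] dict_keys(['frame', 'depth', 'camera_matrix', 'extrinsics']) 0.9960514322916667
top [[457.71931934   0.         321.13269794]
 [  0.         457.71931934 252.38274427]
 [  0.           0.           1.        ]] [[ 0.09979002  0.96815881 -0.2295876   0.34352275]
 [-0.99499106  0.09846231 -0.0172615   0.122269  ]
 [ 0.00589385  0.23016014  0.97313492  0.85488556]
 [ 0.          0.          0.          1.        ]] dict_keys(['frame', 'depth', 'camera_matrix', 'extrinsics']) 0.995830078125
```

View pics/scene0.png

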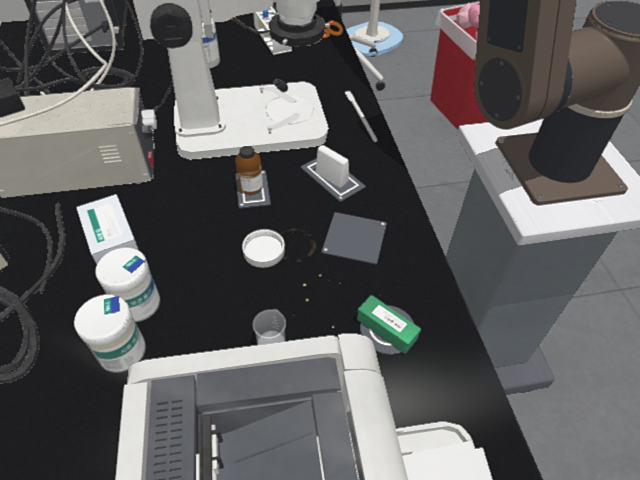

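View pics/top0.png

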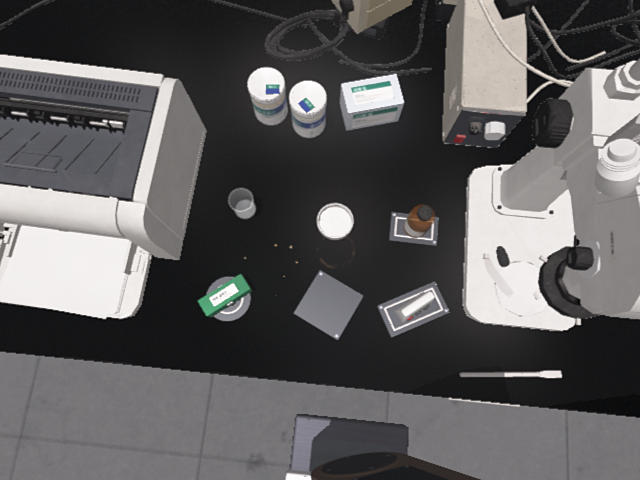

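The scene view shows the bottle (250,172) on an oblong plate, the timer (332,167) on the longer plate, the green box (390,322) on the round plate, and the blank plate at (354,238). In the top view these are at (420,218), (415,305), (225,295) and (330,303), with the beaker at (242,203) and the lid at (335,221).

```bash
cat > h.py <<'E'
import numpy as np,cv2
from scipy.spatial.transform import Rotation as R
from plant import get_state, imaging
def grab(n,name=None):
    s=get_state(); d=imaging.read_camera(n)
    if n=="wrist":
        T=np.eye(4);T[:3,:3]=R.from_quat(s["tcp_rot"]).as_matrix();T[:3,3]=s["eef_pos"]
        d["extrinsics"]=T@d["mount"]
    if name: cv2.imwrite(f"pics/{name}.png",d["frame"])
    return d
def ray(d,uv):
    uv=np.asarray(uv,float).reshape(-1,2);K=d["camera_matrix"];E=d["extrinsics"]
    v=np.c_[(uv[:,0]-K[0,2])/K[0,0],-(uv[:,1]-K[1,2])/K[1,1],-np.ones(len(uv))]
    return E[:3,3],v@E[:3,:3].T
def onplane(d,uv,z):
    o,v=ray(d,uv);return o+v*((z-o[2])/v[:,2])[:,None]
def meet(d1,uv1,d2,uv2):
    "closest point of two rays, and the gap"
    o1,v1=ray(d1,uv1);o2,v2=ray(d2,uv2)
    t=np.linalg.lstsq(np.c_[v1[0],-v2[0]],o2-o1,rcond=None)[0]
    a=o1+t[0]*v1[0];b=o2+t[1]*v2[0];return (a+b)/2,np.linalg.norm(a-b)
def rect(P):
    "centre, (short,long), yaw of long axis deg in [-90,90)"
    c,(w,h),a=cv2.minAreaRect((np.asarray(P)[:,:2]*1000).astype(np.float32))
    if w>h:w,h,a=h,w,a+90
    a+=90   # a: direction of short side -> long
    return np.round([c[0],c[1],w,h,(a+90)%180-90],1)
def blobs(m,amin):
    cs,_=cv2.findContours(m.astype(np.uint8)*255,cv2.RETR_EXTERNAL,cv2.CHAIN_APPROX_NONE)
    return [c.reshape(-1,2) for c in cs if cv2.contourArea(c)>amin]
E
python3 - <<'E'
from h import *
for n in("top","scene"):
    d=dict(np.load(f"{n}0.npz"));f=d["frame"];hsv=cv2.cvtColor(f,cv2.COLOR_BGR2HSV)
    H,S,V=[hsv[...,i].astype(int) for i in range(3)]
    roi=np.zeros(V.shape,bool)
    if n=="top": roi[185:345,195:460]=1
    else: roi[140:360,225:425]=1
    print(n,"V at blank, bench", V[303,330] if n=="top" else V[238,354], np.median(V[roi]))
    for lab,m,z in(("plate",(V>45)&(S<90)&roi,.005),("green",(H>50)&(H<90)&(S>120)&roi,.037),("brown",(H<20)&(S>110)&(V>45)&roi,.05),("white",(V>170)&(S<60)&roi,.005)):
        for b in blobs(m,60):
            print(lab,"px",b.mean(0).round(),rect(onplane(d,b,z)))
E
```

```text
top V at blank, bench 131 38.0
plate px [234. 308.] [419.7 286.9  35.4  79.4 -58.3]
plate px [223. 294.] [446.  310.5  21.7  55.  -50.7]
plate px [219. 283.] [466.9 323.   15.9  61.1 -52.2]
plate px [328. 304.] [447.4 114.4  97.7  97.8  64.8]
plate px [428. 267.] [521.4 -50.2 152.3 242.6   1.8]
plate px [426. 212.] [644.5 -55.7  27.5  33.5 -39.3]
plate px [339. 228.] [593.6 115.   74.  109.    6.5]
plate px [242. 203.] [628.8 300.2  50.9  68.1  43.9]
green px [224. 296.] [439.4 303.3  38.3  88.4 -50.7]
brown px [421. 218.] [616.6 -38.1  43.   50.4 -25.4]
white px [413. 309.] [454.6 -42.9  46.7 102.  -61.6]
white px [224. 294.] [445.9 310.4  20.1  53.2 -51.1]
white px [335. 220.] [611.2 117.9  68.1  69.    5.8]
scene V at blank, bench 109 33.0
plate px [308. 344.] [549.3 289.2  87.  260.  -10.3]
plate px [401. 313.] [407.4 278.4  10.1  49.2 -50.4]
plate px [389. 318.] [430.2 284.2  21.2  54.3 -51.1]
plate px [264. 248.] [603.8 111.   74.7  86.9 -84.5]
plate px [354. 238.] [445.5 114.6  98.1 100.3  64.8]
plate px [250. 189.] [608.  -35.8  60.2  97.9  89. ]
plate px [415. 168.] [289.3 -26.9  62.6 194.5  80.5]
plate px [296. 157.] [ 508.8 -111.2  142.5  310.3  -39.1]
green px [388. 323.] [443.8 309.6  48.5  95.7 -50.7]
brown px [248. 164.] [610.3 -51.5  47.3  63.   85.9]
white px [303. 349.] [572.5 308.3  41.2 220.6 -10.3]
white px [389. 318.] [430.4 284.   20.4  53.9 -50.9]
white px [263. 246.] [604.4 106.3  68.7  69.3  81.9]
white px [333. 181.] [452.3 -44.4  47.2 102.5 -61.5]
white px [336. 159.] [434.5 -94.4  33.1  92.8 -68.2]
white px [262. 142.] [ 572.4 -160.    25.2  158.2   -9.5]
```

Run:
```python
from h import *
T,S=[dict(np.load(f"{n}0.npz")) for n in("top","scene")]
print("box label",meet(T,(224,294),S,(389,318)))
d=imaging.read_camera("wrist");print(d["mount"].round(3),d["camera_matrix"].round(0))
vv,uu=np.mgrid[0:480:2,0:640:2]
for d in(T,S):
    z=d["depth"][::2,::2].ravel();o,v=ray(d,np.c_[uu.ravel(),vv.ravel()]);P=(o+v*z[:,None])[z>0]
    for a,b in((-.5,-.4),(-.4,-.3),(-.3,-.25),(-.25,-.2),(-.2,-.15),(-.15,-.1)):
        for zl,zh in((.015,.06),(.06,.2),(.2,.6)):
            q=P[(P[:,1]>a)&(P[:,1]<b)&(P[:,2]>zl)&(P[:,2]<zh)&(P[:,0]>.3)]
            if len(q)>5:print(a,b,zl,zh,len(q),np.percentile(q[:,0],[1,50]).round(3),q[:,2].max().round(2))
```

```text
box label (array([0.44098052, 0.30296842, 0.03834765]), np.float64(0.0029214409417321783))
[[ 0.001  0.945  0.328  0.086]
 [ 1.    -0.001 -0.001 -0.   ]
 [-0.001  0.328 -0.945 -0.117]
 [ 0.     0.     0.     1.   ]] [[433.   0. 319.]
 [  0. 433. 240.]
 [  0.   0.   1.]]
-0.5 -0.4 0.015 0.06 60 [1.027 1.069] 0.06
-0.5 -0.4 0.06 0.2 21 [1.014 1.111] 0.13
-0.4 -0.3 0.015 0.06 330 [0.441 0.646] 0.06
-0.4 -0.3 0.06 0.2 155 [0.91  1.021] 0.15
-0.3 -0.25 0.015 0.06 650 [0.441 0.591] 0.06
-0.3 -0.25 0.06 0.2 102 [0.657 0.851] 0.16
-0.3 -0.25 0.2 0.6 35 [0.442 0.701] 0.33
-0.25 -0.2 0.015 0.06 816 [0.441 0.548] 0.06
-0.25 -0.2 0.06 0.2 525 [0.656 0.667] 0.2
-0.25 -0.2 0.2 0.6 1672 [0.435 0.644] 0.38
-0.2 -0.15 0.015 0.06 1121 [0.443 0.601] 0.06
-0.2 -0.15 0.06 0.2 1081 [0.523 0.854] 0.2
-0.2 -0.15 0.2 0.6 3224 [0.422 0.519] 0.46
-0.15 -0.1 0.015 0.06 424 [0.453 0.607] 0.06
-0.15 -0.1 0.06 0.2 1009 [0.538 0.873] 0.18
-0.15 -0.1 0.2 0.6 312 [0.543 0.556] 0.46
-0.5 -0.4 0.015 0.06 203 [0.642 0.9  ] 0.06
-0.5 -0.4 0.06 0.2 347 [0.644 0.938] 0.2
-0.4 -0.3 0.015 0.06 220 [0.445 0.588] 0.05
-0.4 -0.3 0.06 0.2 157 [0.869 1.018] 0.15
-0.3 -0.25 0.015 0.06 361 [0.442 0.552] 0.06
-0.3 -0.25 0.06 0.2 24 [0.657 0.75 ] 0.18
-0.3 -0.25 0.2 0.6 31 [0.442 0.59 ] 0.26
-0.25 -0.2 0.015 0.06 398 [0.442 0.557] 0.06
-0.25 -0.2 0.06 0.2 396 [0.656 0.693] 0.2
-0.25 -0.2 0.2 0.6 719 [0.441 0.551] 0.29
-0.2 -0.15 0.015 0.06 744 [0.443 0.626] 0.06
-0.2 -0.15 0.06 0.2 853 [0.522 0.824] 0.2
-0.2 -0.15 0.2 0.6 886 [0.463 0.693] 0.3
-0.15 -0.1 0.015 0.06 364 [0.454 0.6  ] 0.05
-0.15 -0.1 0.06 0.2 826 [0.534 0.901] 0.18
```

Run:
```python
from h import *
T,S=[dict(np.load(f"{n}0.npz")) for n in("top","scene")]
vv,uu=np.mgrid[0:480,0:640]
for d in(T,S):
    z=d["depth"].ravel();o,v=ray(d,np.c_[uu.ravel(),vv.ravel()]);P=(o+v*z[:,None])[z>0]
    P=P[(P[:,0]>.36)&(P[:,0]<.66)&(P[:,1]<-.05)&(P[:,1]>-.36)&(P[:,2]>.07)&(P[:,2]<.55)]
    k=np.c_[np.floor(P[:,0]/.04),np.floor(P[:,1]/.05)]
    for q in np.unique(k,axis=0):
        p=P[(k==q).all(1)]
        if len(p)>15:print(q*[.04,.05],len(p),p.min(0).round(3),p.max(0).round(3))
    print()
```

```text
[ 0.4  -0.25] 102 [ 0.421 -0.245  0.203] [ 0.44  -0.2    0.385]
[ 0.4 -0.2] 978 [ 0.421 -0.2    0.307] [ 0.44  -0.178  0.418]
[ 0.44 -0.3 ] 25 [ 0.441 -0.261  0.213] [ 0.446 -0.25   0.216]
[ 0.44 -0.25] 798 [ 0.44  -0.249  0.195] [ 0.48  -0.2    0.278]
[ 0.44 -0.2 ] 2699 [ 0.44  -0.2    0.198] [ 0.48  -0.164  0.423]
[ 0.48 -0.25] 278 [ 0.48  -0.215  0.213] [ 0.52 -0.2   0.25]
[ 0.48 -0.2 ] 2892 [ 0.48  -0.2    0.198] [ 0.52  -0.163  0.425]
[ 0.52 -0.25] 241 [ 0.52  -0.239  0.201] [ 0.56  -0.2    0.276]
[ 0.52 -0.2 ] 2589 [ 0.52  -0.199  0.13 ] [ 0.56  -0.15   0.461]
[ 0.52 -0.15] 876 [ 0.526 -0.15   0.137] [ 0.56  -0.133  0.464]
[ 0.56 -0.25] 610 [ 0.56  -0.239  0.2  ] [ 0.6   -0.2    0.398]
[ 0.56 -0.2 ] 105 [ 0.56  -0.199  0.358] [ 0.577 -0.15   0.465]
[ 0.56 -0.15] 467 [ 0.56  -0.15   0.419] [ 0.58  -0.132  0.465]
[ 0.6  -0.25] 863 [ 0.6   -0.234  0.244] [ 0.64  -0.203  0.353]
[ 0.6 -0.1] 37 [ 0.6   -0.059  0.072] [ 0.624 -0.05   0.087]
[ 0.64 -0.3 ] 56 [ 0.657 -0.265  0.07 ] [ 0.66 -0.25  0.11]
[ 0.64 -0.25] 1059 [ 0.64 -0.25  0.07] [ 0.66  -0.2    0.382]
[ 0.64 -0.2 ] 309 [ 0.64
[... 294 characters left out ...]
]
[ 0.48 -0.2 ] 522 [ 0.48  -0.2    0.134] [ 0.52  -0.156  0.282]
[ 0.52 -0.3 ] 31 [ 0.521 -0.274  0.214] [ 0.536 -0.251  0.227]
[ 0.52 -0.25] 481 [ 0.52  -0.25   0.198] [ 0.56  -0.2    0.279]
[ 0.52 -0.2 ] 80 [ 0.52  -0.2    0.127] [ 0.539 -0.15   0.278]
[ 0.52 -0.15] 93 [ 0.526 -0.15   0.135] [ 0.547 -0.139  0.161]
[ 0.56 -0.3 ] 36 [ 0.58  -0.261  0.209] [ 0.6   -0.25   0.224]
[ 0.56 -0.25] 368 [ 0.56  -0.25   0.202] [ 0.6   -0.201  0.282]
[ 0.6  -0.25] 482 [ 0.6   -0.208  0.246] [ 0.639 -0.201  0.285]
[ 0.64 -0.3 ] 29 [ 0.641 -0.281  0.076] [ 0.66  -0.252  0.26 ]
[ 0.64 -0.25] 269 [ 0.64  -0.249  0.07 ] [ 0.66  -0.2    0.286]
[ 0.64 -0.2 ] 165 [ 0.643 -0.2    0.23 ] [ 0.66  -0.196  0.289]
```

Request:
jog_arm:
  increments:
    - {"dx": 0, "dy": 0.3, "dz": 0.3, "az": 0.09, "gripper": 1}
    - {"dx": 0, "dy": 0.6, "dz": 0.6, "az": 0.18, "gripper": 1}
    - {"dx": 0, "dy": 1, "dz": 0.9, "az": 0.27, "gripper": 1}
    - {"dx": 0, "dy": 1, "dz": 1, "az": 0.36, "gripper": 1}
    - {"dx": 0, "dy": 1, "dz": 1, "az": 0.4, "gripper": 1}

```text
$.increments[0]: bad value
```

Request:
jog_arm:
  increments:
    - {"dx": 0, "dy": 0.4, "dz": 0, "az": 0.09, "gripper": 1}
    - {"dx": 0, "dy": 0.8, "dz": 0, "az": 0.18, "gripper": 1}
    - {"dx": 0, "dy": 1, "dz": 0, "az": 0.27, "gripper": 1}
    - {"dx": 0, "dy": 1, "dz": 0, "az": 0.34, "gripper": 1}
    - {"dx": 0, "dy": 1, "dz": 0, "az": 0.34, "gripper": 1}

```text
$.increments[0]: bad value
```

Request:
jog_arm:
  increments:
    - {"dx": 0.1, "dy": 0.3, "dz": 0, "gripper": 1}
    - {"dx": 0.2, "dy": 0.6, "dz": 0, "gripper": 1}
    - {"dx": 0.3, "dy": 0.8, "dz": 0, "gripper": 1}
    - {"dx": 0.3, "dy": 0.8, "dz": 0, "gripper": 1}
    - {"dx": 0.3, "dy": 0.8, "dz": 0, "gripper": 1}

```text
$.increments[0]: bad value
```

Request:
jog_arm:
  increments:
    - {"dx": 0.0, "dy": 0.3, "dz": 0.3, "ax": 0.0, "ay": 0.0, "az": 0.09, "gripper": 1.0}
    - {"dx": 0, "dy": 0.6, "dz": 0.6, "ax": 0, "ay": 0, "az": 0.18, "gripper": 1}
    - {"dx": 0, "dy": 1, "dz": 0.9, "ax": 0, "ay": 0, "az": 0.27, "gripper": 1}
    - {"dx": 0, "dy": 1, "dz": 1, "ax": 0, "ay": 0, "az": 0.36, "gripper": 1}
    - {"dx": 0, "dy": 1, "dz": 1, "ax": 0, "ay": 0, "az": 0.4, "gripper": 1}

```text
time: 0.65
eef_pos: [0.2708, -0.4979, 0.3813]
tcp_rot: [0.866, 0.499, -0.001, 0.004]
contact_force: [-0.3, -0.4, -0.0]
opening: 0.999
finger_force: 0.0
```

Request:
jog_arm:
  increments:
    - {"dx": 0, "dy": 0.4, "dz": 0, "ax": 0, "ay": 0, "az": 0.09, "gripper": 1}
    - {"dx": 0, "dy": 0.8, "dz": 0, "ax": 0, "ay": 0, "az": 0.18, "gripper": 1}
    - {"dx": 0, "dy": 1, "dz": 0, "ax": 0, "ay": 0, "az": 0.27, "gripper": 1}
    - {"dx": 0, "dy": 1, "dz": 0, "ax": 0, "ay": 0, "az": 0.34, "gripper": 1}
    - {"dx": 0, "dy": 1, "dz": 0, "ax": 0, "ay": 0, "az": 0.34, "gripper": 1}

```text
time: 1.15
eef_pos: [0.2703, -0.3777, 0.3764]
tcp_rot: [0.706, 0.709, -0.0, 0.0]
contact_force: [0.0, 0.0, 0.4]
opening: 1.003
finger_force: 0.0
```

Request:
jog_arm:
  increments:
    - {"dx": 0.1, "dy": 0.3, "dz": 0, "ax": 0, "ay": 0, "az": 0, "gripper": 1}
    - {"dx": 0.2, "dy": 0.6, "dz": 0, "ax": 0, "ay": 0, "az": 0, "gripper": 1}
    - {"dx": 0.3, "dy": 0.8, "dz": 0, "ax": 0, "ay": 0, "az": 0, "gripper": 1}
    - {"dx": 0.3, "dy": 0.8, "dz": 0, "ax": 0, "ay": 0, "az": 0, "gripper": 1}

```text
time: 1.55
eef_pos: [0.307, -0.2809, 0.3764]
tcp_rot: [0.706, 0.709, 0.0, 0.0]
contact_force: [0.1, -0.3, -0.1]
opening: 0.999
finger_force: 0.0
```

Request:
jog_arm:
  increments:
    - {"dx": 0.1, "dy": 0.3, "dz": 0, "ax": 0, "ay": 0, "az": 0, "gripper": 1}
    - {"dx": 0.2, "dy": 0.6, "dz": 0, "ax": 0, "ay": 0, "az": 0, "gripper": 1}
    - {"dx": 0.25, "dy": 0.8, "dz": 0, "ax": 0, "ay": 0, "az": 0, "gripper": 1}
    - {"dx": 0.25, "dy": 0.8, "dz": 0, "ax": 0, "ay": 0, "az": 0, "gripper": 1}

```text
time: 1.95
eef_pos: [0.3366, -0.1855, 0.3764]
tcp_rot: [0.705, 0.709, 0.0, 0.0]
contact_force: [-0.5, 0.2, 0.0]
opening: 0.998
finger_force: 0.0
```

Request:
jog_arm:
  increments:
    - {"dx": 0.1, "dy": 0.4, "dz": 0, "ax": 0, "ay": 0, "az": 0.08, "gripper": 1}
    - {"dx": 0.3, "dy": 0.8, "dz": -0.2, "ax": 0, "ay": 0, "az": 0.16, "gripper": 1}
    - {"dx": 0.6, "dy": 1, "dz": -0.4, "ax": 0, "ay": 0, "az": 0.24, "gripper": 1}
    - {"dx": 0.8, "dy": 1, "dz": -0.8, "ax": 0, "ay": 0, "az": 0.31, "gripper": 1}
    - {"dx": 0.8, "dy": 1, "dz": -1, "ax": 0, "ay": 0, "az": 0.31, "gripper": 1}

```text
time: 2.45
eef_pos: [0.4336, -0.0668, 0.254]
tcp_rot: [0.513, 0.858, -0.0, -0.0]
contact_force: [-0.1, -0.3, -0.9]
opening: 1.002
finger_force: 0.0
```

```bash
cat >> h.py <<'E'
import pickle
def save(d,n): pickle.dump(d,open(n+".pkl","wb"))
def load(n): return pickle.load(open(n+".pkl","rb"))
E
python3 -c "
from h import *
save(grab('wrist','w1'),'w1')"
```

```text
(no output)
```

View pics/w1.png

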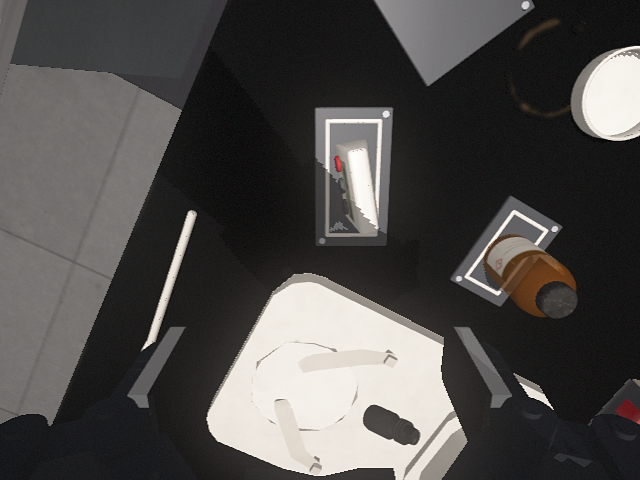

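The wrist view shows plate_long's outline (355,180) with the timer slightly turned in it (its top a bright strip from (358,150) to (370,230)), plate_short with the bottle at (520,260), and the blank plate at the top.

Run:
```python
from h import *
d=load('w1');f=d["frame"];hsv=cv2.cvtColor(f,cv2.COLOR_BGR2HSV).astype(int);H,S,V=[hsv[...,i] for i in range(3)]
vv,uu=np.mgrid[0:480,0:640]
o,v=ray(d,np.c_[uu.ravel(),vv.ravel()]);P=(o+v*d["depth"].ravel()[:,None]).reshape(480,640,3)
roi=np.zeros(V.shape,bool);roi[100:250,300:400]=1
m=roi&(P[...,2]>.058)&(P[...,2]<.08)
for b in blobs(m,100):print("timer top",b.mean(0),rect(onplane(d,b,.065)),np.median(P[...,2][m]))
out=roi&(V>190)&(S<60)&(P[...,2]<.012)
ys,xs=np.nonzero(out);print("outline long",rect(onplane(d,np.c_[xs,ys],.005)),np.median(P[...,2][out]))
pl=roi&(V>45)
b=max(blobs(pl,100),key=len);print("plate long",rect(onplane(d,b,.005)))
roi2=np.zeros(V.shape,bool);roi2[190:310,445:570]=1
out=roi2&(V>150)&(S<60)&(P[...,2]<.012);ys,xs=np.nonzero(out);print("outline short",rect(onplane(d,np.c_[xs,ys],.005)))
br=roi2&(H<25)&(S>110)&(V>50)
# top-camera timer strip
t=dict(np.load("top0.npz"));s=dict(np.load("scene0.npz"))
z=s["depth"];o,v=ray(s,np.c_[uu.ravel(),vv.ravel()]);Q=(o+v*z.ravel()[:,None]).reshape(480,640,3)
r=np.zeros(V.shape,bool);r[140:200,300:370]=1
m=r&(Q[...,2]>.058)&(Q[...,2]<.08)
for b in blobs(m,20):print("scene timer top",b.mean(0),rect(onplane(s,b,.065)),np.median(Q[...,2][m]))
```

```text
timer top [362.44949495 190.1010101 ] [454.7 -38.3  15.2  64.  -51.2] 0.0639920027322185
outline long [445.3 -27.3  51.5  82.3 -65.7] 0.005386446701053538
plate long [452.9 -42.4  64.4 118.9 -61.5]
outline short [608.7 -35.5  44.6  89.6  84.6]
scene timer top [331.76056338 155.52112676] [457.1 -33.9  20.9  67.2 -51. ] 0.06422976681529236
```

Request:
jog_arm:
  increments:
    - {"dx": 0.145, "dy": 0.215, "dz": -0.3, "ax": 0, "ay": 0, "az": 0.06, "gripper": 1}
    - {"dx": 0.145, "dy": 0.215, "dz": -0.6, "ax": 0, "ay": 0, "az": 0.118, "gripper": 1}
    - {"dx": 0.145, "dy": 0.215, "dz": -0.9, "ax": 0, "ay": 0, "az": 0.118, "gripper": 1}
    - {"dx": 0.145, "dy": 0.215, "dz": -1, "ax": 0, "ay": 0, "az": 0.118, "gripper": 1}
    - {"dx": 0.145, "dy": 0.215, "dz": -1, "ax": 0, "ay": 0, "az": 0.118, "gripper": 1}

```text
time: 3.0
eef_pos: [0.4487, -0.0415, 0.135]
tcp_rot: [0.434, 0.901, -0.0, -0.002]
contact_force: [-0.3, 0.4, 0.3]
opening: 1.004
finger_force: 0.0
```

Request:
jog_arm:
  increments:
    - {"dx": 0, "dy": 0, "dz": -0.3, "ax": 0, "ay": 0, "az": 0, "gripper": 1}
    - {"dx": 0, "dy": 0, "dz": -0.55, "ax": 0, "ay": 0, "az": 0, "gripper": 1}
    - {"dx": 0, "dy": 0, "dz": -0.8, "ax": 0, "ay": 0, "az": 0, "gripper": 1}
    - {"dx": 0, "dy": 0, "dz": -0.8, "ax": 0, "ay": 0, "az": 0, "gripper": 1}

```text
time: 3.4
eef_pos: [0.4485, -0.0411, 0.0391]
tcp_rot: [0.433, 0.901, -0.0, -0.002]
contact_force: [-0.1, 0.3, -0.3]
opening: 1.003
finger_force: 0.0
```

Request:
jog_arm:
  force: 25
  increments:
    - {"dx": 0, "dy": 0, "dz": 0, "ax": 0, "ay": 0, "az": 0, "gripper": -0.1}
    - {"dx": 0, "dy": 0, "dz": 0, "ax": 0, "ay": 0, "az": 0, "gripper": -0.3}
    - {"dx": 0, "dy": 0, "dz": 0, "ax": 0, "ay": 0, "az": 0, "gripper": -0.5}
    - {"dx": 0, "dy": 0, "dz": 0, "ax": 0, "ay": 0, "az": 0, "gripper": -0.7}
    - {"dx": 0, "dy": 0, "dz": 0, "ax": 0, "ay": 0, "az": 0, "gripper": -1}
    - {"dx": 0, "dy": 0, "dz": 0, "ax": 0, "ay": 0, "az": 0, "gripper": -1}
    - {"dx": 0, "dy": 0, "dz": 0, "ax": 0, "ay": 0, "az": 0, "gripper": -1}
    - {"dx": 0, "dy": 0, "dz": 0, "ax": 0, "ay": 0, "az": 0, "gripper": -1}
    - {"dx": 0, "dy": 0, "dz": 0, "ax": 0, "ay": 0, "az": 0, "gripper": -1}
    - {"dx": 0, "dy": 0, "dz": 0, "ax": 0, "ay": 0, "az": 0, "gripper": -1}

```text
time: 4.4
eef_pos: [0.4509, -0.041, 0.042]
tcp_rot: [0.433, 0.902, 0.0, 0.001]
contact_force: [-1.5, 0.7, 6.5]
opening: 0.278
finger_force: 24.7
```

Request:
jog_arm:
  increments:
    - {"dx": 0, "dy": 0, "dz": 0.1, "ax": 0, "ay": 0, "az": 0, "gripper": -1}
    - {"dx": 0, "dy": 0, "dz": 0.25, "ax": 0, "ay": 0, "az": 0, "gripper": -1}
    - {"dx": 0, "dy": 0, "dz": 0.5, "ax": 0, "ay": 0, "az": 0, "gripper": -1}
    - {"dx": 0, "dy": 0.3, "dz": 0.5, "ax": 0, "ay": 0, "az": 0, "gripper": -1}
    - {"dx": 0, "dy": 0.6, "dz": 0.5, "ax": 0, "ay": 0, "az": 0, "gripper": -1}
    - {"dx": 0, "dy": 0.9, "dz": 0.5, "ax": 0, "ay": 0, "az": 0, "gripper": -1}
    - {"dx": 0, "dy": 1, "dz": 0.5, "ax": 0, "ay": 0, "az": 0, "gripper": -1}
    - {"dx": 0, "dy": 1, "dz": 0.5, "ax": 0, "ay": 0, "az": 0, "gripper": -1}

```text
time: 5.2
eef_pos: [0.4493, 0.0803, 0.1007]
tcp_rot: [0.431, 0.902, -0.0, 0.0]
contact_force: [-0.2, -0.4, -0.4]
opening: 0.275
finger_force: 24.8
```

```bash
python3 -c "
from h import *
save(grab('scene','s2'),'s2')
cv2.imwrite('pics/s2c.png',cv2.resize(cv2.imread('pics/s2.png')[100:360,220:440],None,fx=2.3,fy=2.3))"
```

```text
(no output)
```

View pics/s2c.png

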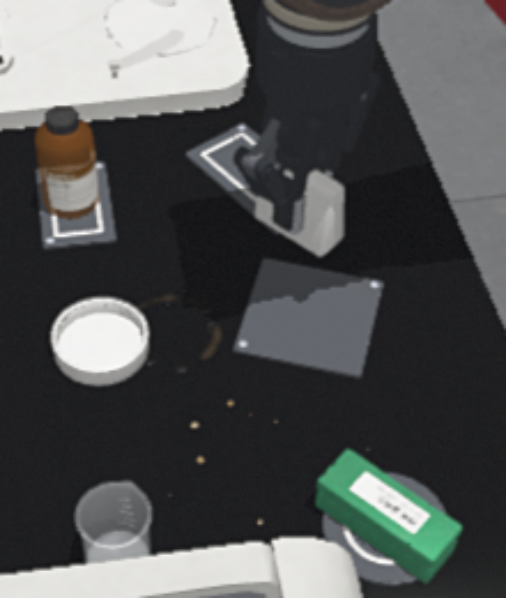

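The timer is held between the pads at about (300,210) in the crop, and the blank plate (310,318) ahead is free. Setting it down there.

Request:
jog_arm:
  increments:
    - {"dx": 0, "dy": 0.28, "dz": 0, "ax": 0, "ay": 0, "az": 0, "gripper": -1}
    - {"dx": 0, "dy": 0.28, "dz": -0.2, "ax": 0, "ay": 0, "az": 0, "gripper": -1}
    - {"dx": 0, "dy": 0.28, "dz": -0.4, "ax": 0, "ay": 0, "az": 0, "gripper": -1}
    - {"dx": 0, "dy": 0.28, "dz": -0.42, "ax": 0, "ay": 0, "az": 0, "gripper": -1}
    - {"dx": 0, "dy": 0.28, "dz": -0.44, "ax": 0, "ay": 0, "az": 0, "gripper": -1}
    - {"dx": 0, "dy": 0.28, "dz": -0.46, "ax": 0, "ay": 0, "az": 0, "gripper": -1}
    - {"dx": 0, "dy": 0.28, "dz": -0.47, "ax": 0, "ay": 0, "az": 0, "gripper": -1}
    - {"dx": 0, "dy": 0.28, "dz": -0.47, "ax": 0, "ay": 0, "az": 0, "gripper": -1}

```text
time: 6.05
eef_pos: [0.4502, 0.1127, 0.0446]
tcp_rot: [0.433, 0.901, 0.0, 0.001]
contact_force: [-0.1, -0.4, -0.3]
opening: 0.275
finger_force: 24.8
```

Request:
jog_arm:
  increments:
    - {"dx": 0, "dy": 0, "dz": -0.01, "ax": 0, "ay": 0, "az": 0, "gripper": -1}
    - {"dx": 0, "dy": 0, "dz": -0.02, "ax": 0, "ay": 0, "az": 0, "gripper": -1}
    - {"dx": 0, "dy": 0, "dz": -0.02, "ax": 0, "ay": 0, "az": 0, "gripper": -1}
    - {"dx": 0, "dy": 0, "dz": -0.02, "ax": 0, "ay": 0, "az": 0, "gripper": -1}

```text
time: 6.45
eef_pos: [0.4499, 0.1129, 0.042]
tcp_rot: [0.433, 0.902, 0.0, 0.0]
contact_force: [-1.5, -0.2, 4.1]
opening: 0.277
finger_force: 25.4
```

Contact. Opening gently, retreating and looking at the timer, then moving on to the box.

Request:
jog_arm:
  increments:
    - {"dx": 0, "dy": 0, "dz": 0, "ax": 0, "ay": 0, "az": 0, "gripper": -0.3}
    - {"dx": 0, "dy": 0, "dz": 0, "ax": 0, "ay": 0, "az": 0, "gripper": 0}
    - {"dx": 0, "dy": 0, "dz": 0, "ax": 0, "ay": 0, "az": 0, "gripper": 0.5}
    - {"dx": 0, "dy": 0, "dz": 0, "ax": 0, "ay": 0, "az": 0, "gripper": 1}
    - {"dx": 0, "dy": 0, "dz": 0, "ax": 0, "ay": 0, "az": 0, "gripper": 1}
    - {"dx": 0, "dy": 0, "dz": 0, "ax": 0, "ay": 0, "az": 0, "gripper": 1}
    - {"dx": 0, "dy": 0, "dz": 0.3, "ax": 0, "ay": 0, "az": 0, "gripper": 1}
    - {"dx": 0, "dy": 0, "dz": 0.6, "ax": 0, "ay": 0, "az": 0, "gripper": 1}
    - {"dx": 0, "dy": 0, "dz": 1, "ax": 0, "ay": 0, "az": 0, "gripper": 1}
    - {"dx": 0, "dy": 0, "dz": 1, "ax": 0, "ay": 0, "az": 0, "gripper": 1}

```text
time: 7.45
eef_pos: [0.4542, 0.1131, 0.1689]
tcp_rot: [0.433, 0.902, 0.003, 0.006]
contact_force: [0.9, -0.1, 1.1]
opening: 1.004
finger_force: 0.0
```

Request:
jog_arm:
  increments:
    - {"dx": 0, "dy": 0.4, "dz": 0, "ax": 0, "ay": 0, "az": 0, "gripper": 1}
    - {"dx": 0, "dy": 0.8, "dz": 0, "ax": 0, "ay": 0, "az": 0, "gripper": 1}
    - {"dx": 0, "dy": 1, "dz": 0, "ax": 0, "ay": 0, "az": 0, "gripper": 1}
    - {"dx": 0, "dy": 1, "dz": 0, "ax": 0, "ay": 0, "az": 0, "gripper": 1}

```text
time: 7.85
eef_pos: [0.4491, 0.2351, 0.161]
tcp_rot: [0.431, 0.902, 0.0, -0.0]
contact_force: [-0.0, 0.2, 0.1]
opening: 0.996
finger_force: 0.0
```

```bash
python3 -c "
from h import *
save(grab('wrist','w3'),'w3')"
```

```text
(no output)
```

View pics/w3.png

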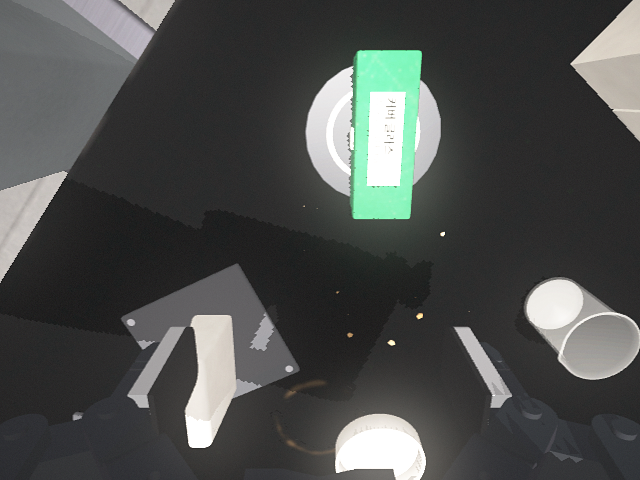

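The timer stands upright on the blank plate (210,380). The box (387,135) lies over the round plate, whose ring centre is near (373,133).

```bash
cat >> h.py <<'E'
def cloud(d):
    vv,uu=np.mgrid[0:480,0:640];o,v=ray(d,np.c_[uu.ravel(),vv.ravel()])
    return (o+v*d["depth"].ravel()[:,None]).reshape(480,640,3)
def HSV(d):
    h=cv2.cvtColor(d["frame"],cv2.COLOR_BGR2HSV).astype(int);return h[...,0],h[...,1],h[...,2]
def circle(P):
    "least-squares circle -> cx,cy,diam mm; trims outliers once"
    P=P[:,:2]*1000
    for k in range(3):
        A=np.c_[2*P,np.ones(len(P))];x=np.linalg.lstsq(A,(P**2).sum(1),rcond=None)[0]
        r=np.sqrt(x[2]+x[0]**2+x[1]**2);e=abs(np.hypot(*(P-x[:2]).T)-r);P=P[e<=max(2*np.median(e),.5)]
    return np.round([x[0],x[1],2*r,len(P)],1)
E
python3 - <<'E'
from h import *
d=load('w3');H,S,V=HSV(d);P=cloud(d)
roi=np.zeros(V.shape,bool);roi[40:230,290:455]=1
g=roi&(P[...,2]>.030)&(P[...,2]<.05)
b=max(blobs(g,500),key=len);R_=rect(onplane(d,b,.037));print("box",R_,np.median(P[...,2][g]))
g2=roi&(H>50)&(H<90)&(S>80);b2=max(blobs(g2,500),key=len);print("green all",rect(onplane(d,b2,.037)))
pl=roi&(V>70)&(S<80)&(P[...,2]<.012)
pl=cv2.morphologyEx(pl.astype(np.uint8),cv2.MORPH_OPEN,np.ones((5,5)))>0
b=np.vstack(blobs(pl,200))
near=cv2.dilate(g2.astype(np.uint8),np.ones((9,9)))>0
far=np.array([p for p in b if not near[p[1],p[0]]]);far_w=onplane(d,far,.005)
# keep hull (outer edge)
h=cv2.convexHull(far.astype(np.int32)).reshape(-1,2);print("plate",circle(onplane(d,h,.005)),np.median(P[...,2][pl]))
E
```

```text
box [439.7 303.7  35.5  89.5 -51. ] 0.0368773673953241
green all [439.8 303.8  35.3  89.5 -51. ]
plate [446.7 296.5  96.6  40. ] 0.004554664211842835
```

Request:
jog_arm:
  increments:
    - {"dx": -0.077, "dy": 0.35, "dz": 0, "ax": 0, "ay": 0, "az": 0, "gripper": 1}
    - {"dx": -0.077, "dy": 0.57, "dz": -0.2, "ax": 0, "ay": 0, "az": 0, "gripper": 1}
    - {"dx": -0.077, "dy": 0.57, "dz": -0.45, "ax": 0, "ay": 0, "az": 0, "gripper": 1}
    - {"dx": -0.077, "dy": 0.57, "dz": -0.7, "ax": 0, "ay": 0, "az": 0, "gripper": 1}
    - {"dx": -0.077, "dy": 0.57, "dz": -0.85, "ax": 0, "ay": 0, "az": 0, "gripper": 1}
    - {"dx": -0.077, "dy": 0.57, "dz": -0.95, "ax": 0, "ay": 0, "az": 0, "gripper": 1}
    - {"dx": -0.077, "dy": 0.57, "dz": -1, "ax": 0, "ay": 0, "az": 0, "gripper": 1}
    - {"dx": -0.077, "dy": 0.57, "dz": -1, "ax": 0, "ay": 0, "az": 0, "gripper": 1}

```text
time: 8.7
eef_pos: [0.4404, 0.3006, 0.0411]
tcp_rot: [0.433, 0.901, -0.0, -0.0]
contact_force: [0.6, 0.3, -0.3]
opening: 0.999
finger_force: 0.0
```

Request:
jog_arm:
  force: 25
  increments:
    - {"dx": 0, "dy": 0, "dz": -0.04, "ax": 0, "ay": 0, "az": 0, "gripper": 0.4}
    - {"dx": 0, "dy": 0, "dz": -0.04, "ax": 0, "ay": 0, "az": 0, "gripper": 0.2}
    - {"dx": 0, "dy": 0, "dz": -0.04, "ax": 0, "ay": 0, "az": 0, "gripper": 0.1}
    - {"dx": 0, "dy": 0, "dz": -0.04, "ax": 0, "ay": 0, "az": 0, "gripper": 0}
    - {"dx": 0, "dy": 0, "dz": -0.04, "ax": 0, "ay": 0, "az": 0, "gripper": -0.1}
    - {"dx": 0, "dy": 0, "dz": -0.04, "ax": 0, "ay": 0, "az": 0, "gripper": -0.3}
    - {"dx": 0, "dy": 0, "dz": -0.04, "ax": 0, "ay": 0, "az": 0, "gripper": -0.6}
    - {"dx": 0, "dy": 0, "dz": -0.04, "ax": 0, "ay": 0, "az": 0, "gripper": -1}
    - {"dx": 0, "dy": 0, "dz": -0.04, "ax": 0, "ay": 0, "az": 0, "gripper": -1}
    - {"dx": 0, "dy": 0, "dz": -0.04, "ax": 0, "ay": 0, "az": 0, "gripper": -1}

```text
time: 9.7
eef_pos: [0.4407, 0.3015, 0.0372]
tcp_rot: [0.433, 0.902, 0.0, 0.0]
contact_force: [-0.7, 0.2, 3.4]
opening: 0.395
finger_force: 26.6
```

Request:
jog_arm:
  increments:
    - {"dx": 0, "dy": 0, "dz": 0.1, "ax": 0, "ay": 0, "az": 0, "gripper": -1}
    - {"dx": 0, "dy": 0, "dz": 0.4, "ax": 0, "ay": 0, "az": 0, "gripper": -1}
    - {"dx": 0, "dy": 0, "dz": 0.7, "ax": 0, "ay": 0, "az": 0, "gripper": -1}
    - {"dx": 0, "dy": 0, "dz": 1, "ax": 0, "ay": 0, "az": 0, "gripper": -1}
    - {"dx": 0, "dy": 0, "dz": 1, "ax": 0, "ay": 0, "az": 0, "gripper": -1}

```text
time: 10.2
eef_pos: [0.4433, 0.3026, 0.163]
tcp_rot: [0.433, 0.902, 0.004, 0.004]
contact_force: [0.3, 1.3, -0.2]
opening: 0.393
finger_force: 26.2
```

Run:
```python
from h import *
for n in("top","scene"):
    d=grab(n,n+"3");save(d,n+"3");H,S,V=HSV(d)
    roi=np.zeros(V.shape,bool)
    if n=="top":roi[280:338,375:452]=1
    else:roi[145:202,300:368]=1
    for lab,th in(("outline",170),("plate",60)):
        for b in blobs(roi&(V>th)&(S<90),200):print(n,lab,b.mean(0).round(),rect(onplane(d,b,.005)),rect(onplane(d,b,.005)))
a,b=[load(n+"3") for n in("top","scene")]
```

```text
top outline [413. 309.] [454.7 -43.   46.7 102.2 -61.6] [454.7 -43.   46.7 102.2 -61.6]
top plate [413. 309.] [454.9 -43.3  65.  122.2 -61.6] [454.9 -43.3  65.  122.2 -61.6]
scene outline [332. 176.] [452.3 -44.3  47.4 102.4 -61.7] [452.3 -44.3  47.4 102.4 -61.7]
scene plate [333. 177.] [452.4 -42.6  65.9 122.8 -61.6] [452.4 -42.6  65.9 122.8 -61.6]
```

Request:
jog_arm:
  increments:
    - {"dx": 0, "dy": -0.3, "dz": 0, "ax": 0, "ay": 0, "az": -0.03, "gripper": -1}
    - {"dx": 0, "dy": -0.6, "dz": 0, "ax": 0, "ay": 0, "az": -0.06, "gripper": -1}
    - {"dx": 0, "dy": -0.95, "dz": 0, "ax": 0, "ay": 0, "az": -0.1, "gripper": -1}

```text
time: 10.6
eef_pos: [0.4385, 0.1862, 0.1543]
tcp_rot: [0.502, 0.865, -0.002, -0.002]
contact_force: [0.6, -0.7, -0.8]
opening: 0.394
finger_force: 26.1
```

Request:
jog_arm:
  increments:
    - {"dx": 0.05, "dy": -0.35, "dz": 0, "ax": 0, "ay": 0, "az": -0.01, "gripper": -1}
    - {"dx": 0.05, "dy": -0.7, "dz": 0, "ax": 0, "ay": 0, "az": -0.017, "gripper": -1}
    - {"dx": 0.1, "dy": -1, "dz": 0, "ax": 0, "ay": 0, "az": -0.017, "gripper": -1}

```text
time: 10.9
eef_pos: [0.45, 0.0656, 0.1542]
tcp_rot: [0.514, 0.858, -0.001, -0.002]
contact_force: [0.2, 0.7, -0.6]
opening: 0.392
finger_force: 26.1
```

Request:
jog_arm:
  increments:
    - {"dx": 0, "dy": -0.35, "dz": 0, "ax": 0, "ay": 0, "az": 0, "gripper": -1}
    - {"dx": 0, "dy": -0.65, "dz": -0.2, "ax": 0, "ay": 0, "az": 0, "gripper": -1}
    - {"dx": 0, "dy": -0.9, "dz": -0.4, "ax": 0, "ay": 0, "az": 0, "gripper": -1}
    - {"dx": 0, "dy": -0.92, "dz": -0.6, "ax": 0, "ay": 0, "az": 0, "gripper": -1}
    - {"dx": 0, "dy": -0.92, "dz": -0.6, "ax": 0, "ay": 0, "az": 0, "gripper": -1}
    - {"dx": 0, "dy": -0.92, "dz": -0.6, "ax": 0, "ay": 0, "az": 0, "gripper": -1}

```text
time: 11.5
eef_pos: [0.4509, -0.0426, 0.0833]
tcp_rot: [0.514, 0.858, -0.0, -0.002]
contact_force: [-0.5, 0.4, -0.1]
opening: 0.392
finger_force: 26.1
```

Request:
jog_arm:
  increments:
    - {"dx": 0.028, "dy": -0.018, "dz": -0.15, "ax": 0, "ay": 0, "az": 0.003, "gripper": -1}
    - {"dx": 0.028, "dy": -0.018, "dz": -0.28, "ax": 0, "ay": 0, "az": 0.003, "gripper": -1}
    - {"dx": 0.028, "dy": -0.018, "dz": -0.33, "ax": 0, "ay": 0, "az": 0.003, "gripper": -1}
    - {"dx": 0.028, "dy": -0.018, "dz": -0.35, "ax": 0, "ay": 0, "az": 0.003, "gripper": -1}
    - {"dx": 0.028, "dy": -0.018, "dz": -0.35, "ax": 0, "ay": 0, "az": 0.003, "gripper": -1}
    - {"dx": 0.028, "dy": -0.018, "dz": -0.35, "ax": 0, "ay": 0, "az": 0.003, "gripper": -1}

```text
time: 12.1
eef_pos: [0.4564, -0.0453, 0.0436]
tcp_rot: [0.511, 0.859, 0.0, 0.001]
contact_force: [0.4, -0.5, -1.2]
opening: 0.394
finger_force: 26.1
```

Request:
jog_arm:
  increments:
    - {"dx": -0.012, "dy": 0, "dz": -0.02, "ax": 0, "ay": 0, "az": 0, "gripper": -1}
    - {"dx": -0.012, "dy": 0, "dz": -0.035, "ax": 0, "ay": 0, "az": 0, "gripper": -1}
    - {"dx": -0.012, "dy": 0, "dz": -0.05, "ax": 0, "ay": 0, "az": 0, "gripper": -1}
    - {"dx": -0.012, "dy": 0, "dz": -0.055, "ax": 0, "ay": 0, "az": 0, "gripper": -1}
    - {"dx": -0.012, "dy": 0, "dz": -0.055, "ax": 0, "ay": 0, "az": 0, "gripper": -1}

```text
time: 12.6
eef_pos: [0.4544, -0.0454, 0.0372]
tcp_rot: [0.512, 0.859, -0.0, -0.001]
contact_force: [-3.1, 1.1, 8.6]
opening: 0.391
finger_force: 27.2
```

Down at the grasp height, with contact. Release, rise and check.

Request:
jog_arm:
  increments:
    - {"dx": 0, "dy": 0, "dz": 0.01, "ax": 0, "ay": 0, "az": 0, "gripper": -0.15}
    - {"dx": 0, "dy": 0, "dz": 0.01, "ax": 0, "ay": 0, "az": 0, "gripper": 0}
    - {"dx": 0, "dy": 0, "dz": 0.01, "ax": 0, "ay": 0, "az": 0, "gripper": 0.3}
    - {"dx": 0, "dy": 0, "dz": 0.01, "ax": 0, "ay": 0, "az": 0, "gripper": 0.7}
    - {"dx": 0, "dy": 0, "dz": 0.01, "ax": 0, "ay": 0, "az": 0, "gripper": 1}
    - {"dx": 0, "dy": 0, "dz": 0.01, "ax": 0, "ay": 0, "az": 0, "gripper": 1}
    - {"dx": 0, "dy": 0, "dz": 0.3, "ax": 0, "ay": 0, "az": 0, "gripper": 1}
    - {"dx": 0, "dy": 0, "dz": 0.6, "ax": 0, "ay": 0, "az": 0, "gripper": 1}
    - {"dx": 0, "dy": 0, "dz": 1, "ax": 0, "ay": 0, "az": 0, "gripper": 1}
    - {"dx": 0, "dy": 0, "dz": 1, "ax": 0, "ay": 0, "az": 0, "gripper": 1}

```text
time: 13.6
eef_pos: [0.4587, -0.0466, 0.1633]
tcp_rot: [0.512, 0.859, 0.002, 0.007]
contact_force: [0.9, -0.7, 0.5]
opening: 0.995
finger_force: 0.0
```

Request:
jog_arm:
  increments:
    - {"dx": 0, "dy": 0, "dz": 0.4, "ax": 0, "ay": 0, "az": 0, "gripper": 1}
    - {"dx": -0.2, "dy": 0, "dz": 0.6, "ax": 0, "ay": 0, "az": 0, "gripper": 1}
    - {"dx": -0.2, "dy": 0, "dz": 0.6, "ax": 0, "ay": 0, "az": 0, "gripper": 1}
    - {"dx": -0.2, "dy": 0, "dz": 0.6, "ax": 0, "ay": 0, "az": 0, "gripper": 1}

```text
time: 14.0
eef_pos: [0.4302, -0.0453, 0.2278]
tcp_rot: [0.512, 0.859, 0.0, 0.0]
contact_force: [0.2, -0.4, 0.6]
opening: 0.999
finger_force: 0.0
```

Run:
```python
from h import *
d=grab("wrist","w4");save(d,"w4");H,S,V=HSV(d);P=cloud(d)
g=(H>50)&(H<90)&(S>80);b=max(blobs(g,500),key=len);print("green px",b.min(0),b.max(0))
gt=g|False
m=(P[...,2]>.030)&(P[...,2]<.05)&(cv2.dilate(g.astype(np.uint8),np.ones((3,3)))>0)
c=max(blobs(m,500),key=len);print("box top",rect(onplane(d,c,.037)))
x0,y0=b.min(0)-30;x1,y1=b.max(0)+30
roi=np.zeros(V.shape,bool);roi[max(y0,0):y1,max(x0,0):x1]=1
o=roi&(V>140)&(S<60)&(P[...,2]<.012)
ys,xs=np.nonzero(o);print("outline",rect(onplane(d,np.c_[xs,ys],.005)),len(xs))
r=roi&(V>45);e=max(blobs(r,500),key=len);print("plate",rect(onplane(d,e,.005)))
```

```text
green px [325 158] [372 278]
box top [453.4 -42.1  34.5  90.6 -61.6]
outline [458.4 -57.8  58.  152.  -69.3] 987
plate [453.3 -42.3  63.7 119.1 -61.6]
```

View pics/w4.png

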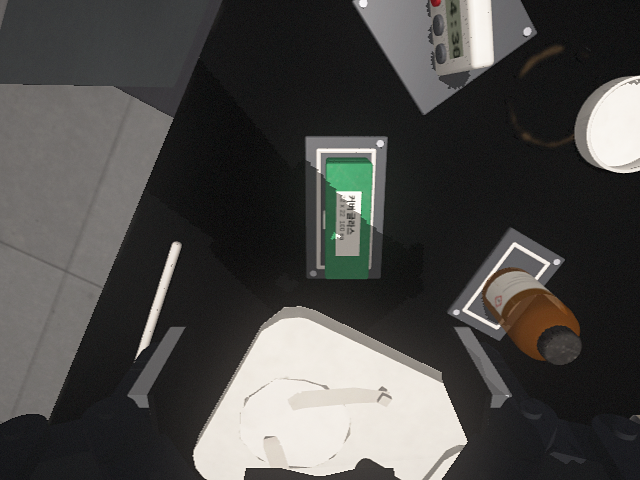

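The box (349,218) sits centred on plate_long to within 0.3 mm. The bottle cap is at (560,346). Next I measure the bottle and the free round plate.

Run:
```python
from h import *
W=load("w4")
for n in("top","scene"):
    d=grab(n,n+"4");save(d,n+"4");H,S,V=HSV(d);P=cloud(d)
    roi=np.zeros(V.shape,bool)
    if n=="top":roi[265:330,190:262]=1
    else:roi[295:360,350:425]=1
    for lab,th in(("plate",60),("ring",150)):
        for b in blobs(roi&(V>th)&(S<90),200):
            print(n,lab,b.mean(0).round(1),circle(onplane(d,b,.005)))
    r=np.zeros(V.shape,bool)
    if n=="top":r[190:250,385:445]=1
    else:r[135:210,225:275]=1
    br=r&(H<25)&(S>100)&(V>40);b=max(blobs(br,50),key=len);print(n,"brown",b.min(0),b.max(0))
    cap=r&(P[...,2]>.085)&(P[...,2]<.12);c=max(blobs(cap,10),key=len)
    (u,v),rad=cv2.minEnclosingCircle(c.astype(np.float32));print("cap top px",u,v,rad,onplane(d,(u,v),.097).round(4),np.percentile(P[cap][:,2],[50,95]).round(4))
    globals()[n]=(u,v);globals()["d_"+n]=d
P=cloud(W);r=np.zeros(P.shape[:2],bool);r[300:380,520:600]=1
cap=r&(P[...,2]>.088)&(P[...,2]<.12);c=max(blobs(cap,10),key=len)
(u,v),rad=cv2.minEnclosingCircle(c.astype(np.float32));print("wrist cap",u,v,rad,onplane(W,(u,v),.097).round(4),np.percentile(P[cap][:,2],[50,95]).round(4))
print("meet",meet(d_top,top,d_scene,scene),meet(W,(u,v),d_top,top))
H,S,V=HSV(W);r=np.zeros(P.shape[:2],bool);r[220:345,440:572]=1
m=r&(V>60)&(S<50);b=np.vstack(blobs(m,100));
```

```text
top plate [227.7 298.3] [439.6 301.8  83.2 114. ]
top ring [227.6 298.3] [439.3 301.9  58.   71. ]
top brown [408 204] [434 231]
cap top px 423.9310302734375 214.3663787841797 9.544519424438477 [[ 0.608  -0.0353  0.097 ]] [0.0962 0.0995]
scene plate [379.2 335.3] [446.7 305.7  97.  109. ]
scene ring [361.1 348.2] [485.  326.3  41.   58. ]
scene ring [387.6 328.4] [437.1 301.2  57.1  71. ]
scene brown [235 153] [261 194]
cap top px 246.1587677001953 154.64218139648438 9.457497596740723 [[ 0.612  -0.0245  0.097 ]] [0.0957 0.0987]
wrist cap 558.1521606445312 345.5 23.2868709564209 [[ 0.6065 -0.0355  0.097 ]] [0.0965 0.0978]
meet (array([ 0.61178754, -0.03754979,  0.08591014]), np.float64(8.663258059814304e-05)) (array([ 0.60893599, -0.03604409,  0.0941814 ]), np.float64(0.00038578833504988527))
```

Request:
jog_arm:
  increments:
    - {"dx": 0.3, "dy": 0.1, "dz": 0, "ax": 0, "ay": 0, "az": -0.08, "gripper": 1}
    - {"dx": 0.6, "dy": 0.1, "dz": 0, "ax": 0, "ay": 0, "az": -0.16, "gripper": 1}
    - {"dx": 0.9, "dy": 0.1, "dz": 0, "ax": 0, "ay": 0, "az": -0.24, "gripper": 1}
    - {"dx": 1, "dy": 0.1, "dz": 0, "ax": 0, "ay": 0, "az": -0.313, "gripper": 1}
    - {"dx": 1, "dy": 0.1, "dz": 0, "ax": 0, "ay": 0, "az": -0.313, "gripper": 1}

```text
time: 14.65
eef_pos: [0.5511, -0.0332, 0.2257]
tcp_rot: [0.705, 0.709, -0.001, -0.002]
contact_force: [-0.1, 0.3, -1.1]
opening: 0.998
finger_force: 0.0
```

Request:
jog_arm:
  increments:
    - {"dx": 0.3, "dy": 0, "dz": 0, "ax": 0, "ay": 0, "az": 0, "gripper": 1}
    - {"dx": 0.47, "dy": 0, "dz": -0.2, "ax": 0, "ay": 0, "az": 0, "gripper": 1}
    - {"dx": 0.47, "dy": 0, "dz": -0.4, "ax": 0, "ay": 0, "az": 0, "gripper": 1}
    - {"dx": 0.47, "dy": 0, "dz": -0.5, "ax": 0, "ay": 0, "az": 0, "gripper": 1}
    - {"dx": 0.47, "dy": 0, "dz": -0.5, "ax": 0, "ay": 0, "az": 0, "gripper": 1}
    - {"dx": 0.47, "dy": 0, "dz": -0.5, "ax": 0, "ay": 0, "az": 0, "gripper": 1}

```text
time: 15.25
eef_pos: [0.6062, -0.0333, 0.1682]
tcp_rot: [0.705, 0.709, -0.0, -0.0]
contact_force: [1.0, -0.4, 0.3]
opening: 1.003
finger_force: 0.0
```

Request:
jog_arm:
  increments:
    - {"dx": 0.01, "dy": -0.018, "dz": -0.25, "ax": 0, "ay": 0, "az": 0, "gripper": 1}
    - {"dx": 0.01, "dy": -0.018, "dz": -0.5, "ax": 0, "ay": 0, "az": 0, "gripper": 1}
    - {"dx": 0.01, "dy": -0.018, "dz": -0.7, "ax": 0, "ay": 0, "az": 0, "gripper": 1}
    - {"dx": 0.01, "dy": -0.018, "dz": -0.85, "ax": 0, "ay": 0, "az": 0, "gripper": 1}
    - {"dx": 0.01, "dy": -0.018, "dz": -0.93, "ax": 0, "ay": 0, "az": 0, "gripper": 1}
    - {"dx": 0.01, "dy": -0.018, "dz": -0.93, "ax": 0, "ay": 0, "az": 0, "gripper": 1}
    - {"dx": 0.01, "dy": -0.018, "dz": -0.93, "ax": 0, "ay": 0, "az": 0, "gripper": 1}

```text
time: 15.95
eef_pos: [0.6088, -0.0357, 0.0581]
tcp_rot: [0.705, 0.709, 0.001, 0.001]
contact_force: [0.0, 0.0, 0.1]
opening: 1.002
finger_force: 0.0
```

Request:
jog_arm:
  force: 30
  increments:
    - {"dx": 0, "dy": 0, "dz": 0, "ax": 0, "ay": 0, "az": 0, "gripper": 0.5}
    - {"dx": 0, "dy": 0, "dz": 0, "ax": 0, "ay": 0, "az": 0, "gripper": 0.3}
    - {"dx": 0, "dy": 0, "dz": 0, "ax": 0, "ay": 0, "az": 0, "gripper": 0.2}
    - {"dx": 0, "dy": 0, "dz": 0, "ax": 0, "ay": 0, "az": 0, "gripper": 0.1}
    - {"dx": 0, "dy": 0, "dz": 0, "ax": 0, "ay": 0, "az": 0, "gripper": 0}
    - {"dx": 0, "dy": 0, "dz": 0, "ax": 0, "ay": 0, "az": 0, "gripper": -0.3}
    - {"dx": 0, "dy": 0, "dz": 0, "ax": 0, "ay": 0, "az": 0, "gripper": -1}
    - {"dx": 0, "dy": 0, "dz": 0, "ax": 0, "ay": 0, "az": 0, "gripper": -1}
    - {"dx": 0, "dy": 0, "dz": 0, "ax": 0, "ay": 0, "az": 0, "gripper": -1}

```text
time: 16.85
eef_pos: [0.6088, -0.0356, 0.0575]
tcp_rot: [0.705, 0.709, 0.001, 0.001]
contact_force: [0.4, 0.6, 4.9]
opening: 0.511
finger_force: 31.1
```

Request:
jog_arm:
  increments:
    - {"dx": 0, "dy": 0, "dz": 0.15, "ax": 0, "ay": 0, "az": 0, "gripper": -1}
    - {"dx": 0, "dy": 0, "dz": 0.4, "ax": 0, "ay": 0, "az": 0, "gripper": -1}
    - {"dx": 0, "dy": 0, "dz": 0.7, "ax": 0, "ay": 0, "az": 0, "gripper": -1}
    - {"dx": 0, "dy": 0, "dz": 0.85, "ax": 0, "ay": 0, "az": 0, "gripper": -1}
    - {"dx": -0.1, "dy": 0.2, "dz": 0.85, "ax": 0, "ay": 0, "az": 0.04, "gripper": -1}
    - {"dx": -0.25, "dy": 0.5, "dz": 0.85, "ax": 0, "ay": 0, "az": 0.1, "gripper": -1}
    - {"dx": -0.4, "dy": 0.8, "dz": 0.85, "ax": 0, "ay": 0, "az": 0.15, "gripper": -1}
    - {"dx": -0.5, "dy": 1, "dz": 0.85, "ax": 0, "ay": 0, "az": 0.2, "gripper": -1}

```text
time: 17.65
eef_pos: [0.5448, 0.0863, 0.1564]
tcp_rot: [0.584, 0.812, -0.001, -0.002]
contact_force: [1.0, 0.4, -1.3]
opening: 0.509
finger_force: 31.2
```

Request:
jog_arm:
  increments:
    - {"dx": -0.15, "dy": 0.3, "dz": 0, "ax": 0, "ay": 0, "az": 0.06, "gripper": -1}
    - {"dx": -0.3, "dy": 0.6, "dz": 0, "ax": 0, "ay": 0, "az": 0.12, "gripper": -1}
    - {"dx": -0.5, "dy": 0.9, "dz": 0, "ax": 0, "ay": 0, "az": 0.18, "gripper": -1}
    - {"dx": -0.6, "dy": 1, "dz": 0, "ax": 0, "ay": 0, "az": 0.233, "gripper": -1}

```text
time: 18.05
eef_pos: [0.4723, 0.2066, 0.1564]
tcp_rot: [0.426, 0.905, -0.001, -0.002]
contact_force: [0.5, -0.2, -0.7]
opening: 0.509
finger_force: 31.2
```

Request:
jog_arm:
  increments:
    - {"dx": -0.15, "dy": 0.3, "dz": 0, "ax": 0, "ay": 0, "az": 0, "gripper": -1}
    - {"dx": -0.25, "dy": 0.55, "dz": 0, "ax": 0, "ay": 0, "az": 0, "gripper": -1}
    - {"dx": -0.3, "dy": 0.7, "dz": 0, "ax": 0, "ay": 0, "az": 0, "gripper": -1}
    - {"dx": -0.32, "dy": 0.8, "dz": -0.15, "ax": 0, "ay": 0, "az": 0, "gripper": -1}
    - {"dx": -0.32, "dy": 0.8, "dz": -0.3, "ax": 0, "ay": 0, "az": 0, "gripper": -1}
    - {"dx": -0.32, "dy": 0.8, "dz": -0.4, "ax": 0, "ay": 0, "az": 0, "gripper": -1}
    - {"dx": -0.32, "dy": 0.8, "dz": -0.4, "ax": 0, "ay": 0, "az": 0, "gripper": -1}
    - {"dx": -0.32, "dy": 0.8, "dz": -0.4, "ax": 0, "ay": 0, "az": 0, "gripper": -1}

```text
time: 18.85
eef_pos: [0.4372, 0.3001, 0.11]
tcp_rot: [0.429, 0.903, -0.001, -0.001]
contact_force: [-0.5, -1.2, -2.2]
opening: 0.505
finger_force: 31.2
```

Request:
jog_arm:
  increments:
    - {"dx": 0.008, "dy": 0.018, "dz": -0.15, "ax": 0, "ay": 0, "az": 0, "gripper": -1}
    - {"dx": 0.008, "dy": 0.018, "dz": -0.28, "ax": 0, "ay": 0, "az": 0, "gripper": -1}
    - {"dx": 0.008, "dy": 0.018, "dz": -0.35, "ax": 0, "ay": 0, "az": 0, "gripper": -1}
    - {"dx": 0.008, "dy": 0.018, "dz": -0.39, "ax": 0, "ay": 0, "az": 0, "gripper": -1}
    - {"dx": 0.008, "dy": 0.018, "dz": -0.39, "ax": 0, "ay": 0, "az": 0, "gripper": -1}
    - {"dx": 0.008, "dy": 0.018, "dz": -0.39, "ax": 0, "ay": 0, "az": 0, "gripper": -1}

```text
time: 19.45
eef_pos: [0.439, 0.3029, 0.0645]
tcp_rot: [0.429, 0.903, 0.0, 0.0]
contact_force: [0.2, 0.2, -1.2]
opening: 0.508
finger_force: 31.2
```

Request:
jog_arm:
  increments:
    - {"dx": -0.005, "dy": 0, "dz": -0.02, "ax": 0, "ay": 0, "az": 0, "gripper": -1}
    - {"dx": -0.005, "dy": 0, "dz": -0.035, "ax": 0, "ay": 0, "az": 0, "gripper": -1}
    - {"dx": -0.005, "dy": 0, "dz": -0.05, "ax": 0, "ay": 0, "az": 0, "gripper": -1}
    - {"dx": -0.005, "dy": 0, "dz": -0.06, "ax": 0, "ay": 0, "az": 0, "gripper": -1}
    - {"dx": -0.005, "dy": 0, "dz": -0.06, "ax": 0, "ay": 0, "az": 0, "gripper": -1}

```text
time: 19.95
eef_pos: [0.438, 0.3028, 0.0576]
tcp_rot: [0.428, 0.904, -0.0, -0.0]
contact_force: [-2.3, -0.6, 4.0]
opening: 0.511
finger_force: 31.7
```

Standing on the plate, so release and rise straight up.

Request:
jog_arm:
  increments:
    - {"dx": 0, "dy": 0, "dz": 0.005, "ax": 0, "ay": 0, "az": 0, "gripper": 0.1}
    - {"dx": 0, "dy": 0, "dz": 0.005, "ax": 0, "ay": 0, "az": 0, "gripper": 0.25}
    - {"dx": 0, "dy": 0, "dz": 0.005, "ax": 0, "ay": 0, "az": 0, "gripper": 0.5}
    - {"dx": 0, "dy": 0, "dz": 0.005, "ax": 0, "ay": 0, "az": 0, "gripper": 1}
    - {"dx": 0, "dy": 0, "dz": 0.005, "ax": 0, "ay": 0, "az": 0, "gripper": 1}
    - {"dx": 0, "dy": 0, "dz": 0.005, "ax": 0, "ay": 0, "az": 0, "gripper": 1}
    - {"dx": 0, "dy": 0, "dz": 0.25, "ax": 0, "ay": 0, "az": 0, "gripper": 1}
    - {"dx": 0, "dy": 0, "dz": 0.5, "ax": 0, "ay": 0, "az": 0, "gripper": 1}
    - {"dx": 0, "dy": 0, "dz": 0.8, "ax": 0, "ay": 0, "az": 0, "gripper": 1}
    - {"dx": 0, "dy": 0, "dz": 1, "ax": 0, "ay": 0, "az": 0, "gripper": 1}

```text
time: 20.95
eef_pos: [0.4386, 0.303, 0.1792]
tcp_rot: [0.429, 0.904, 0.001, 0.001]
contact_force: [-0.4, -0.2, 0.5]
opening: 0.999
finger_force: 0.0
```

Request:
jog_arm:
  increments:
    - {"dx": 0, "dy": -0.4, "dz": 0.2, "ax": 0, "ay": 0, "az": 0, "gripper": 1}
    - {"dx": 0, "dy": -0.8, "dz": 0.4, "ax": 0, "ay": 0, "az": 0, "gripper": 1}
    - {"dx": 0, "dy": -1, "dz": 0.4, "ax": 0, "ay": 0, "az": 0, "gripper": 1}
    - {"dx": 0, "dy": -1, "dz": 0.4, "ax": 0, "ay": 0, "az": 0, "gripper": 1}
    - {"dx": 0, "dy": -1, "dz": 0.4, "ax": 0, "ay": 0, "az": 0, "gripper": 1}

```text
time: 21.45
eef_pos: [0.4378, 0.1824, 0.2246]
tcp_rot: [0.429, 0.903, 0.0, 0.0]
contact_force: [-0.1, -0.3, -0.9]
opening: 1.003
finger_force: 0.0
```

Run:
```python
from h import *
print(get_state()["eef_pos"])
d=grab("wrist","w5");save(d,"w5");P=cloud(d);H,S,V=HSV(d)
cap=(P[...,2]>.088)&(P[...,2]<.115)&(P[...,1]>.25)&(P[...,1]<.35)&(P[...,0]<.5)
c=max(blobs(cap,10),key=len);(u,v),rad=cv2.minEnclosingCircle(c.astype(np.float32));print("cap",u,v,onplane(d,(u,v),.097).round(4))
uvs=np.abs(P[...,:2]-[.438,.302]).max(-1)<.055
m=uvs&(V>60)&(S<80)&(P[...,2]<.015)
b=np.vstack(blobs(m,100));h=cv2.convexHull(b.astype(np.int32)).reshape(-1,2);print("plate",circle(onplane(d,h,.005)),b.min(0),b.max(0))
t=dict(load("top4"))
```

```text
[0.4378416  0.18237048 0.22460545]
cap 459.6052551269531 75.18421173095703 [[0.438  0.3012 0.097 ]]
plate [435.4 298.6  87.5  21. ] [352  14] [471 136]
```

View pics/w5.png

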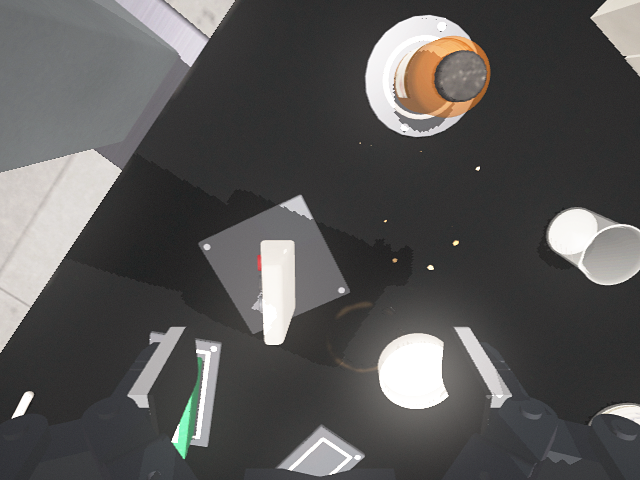

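The bottle stands upright on the round plate (cap at (460,75)); the timer is at (278,290) and plate_short's near corner is at (322,450). Next I measure the timer's foot and the empty plate_short in the fixed views.

Run:
```python
from h import *
bias={"top":np.array([.0015,-.0007]),"scene":np.array([-.0009,-.0011]),"wrist":np.zeros(2)}
for n in("top","scene","wrist"):
    d=load("w5") if n=="wrist" else grab(n,n+"5");H,S,V=HSV(d);P=cloud(d);P[...,:2]-=bias[n]
    if n!="wrist":
        roi=np.zeros(V.shape,bool)
        if n=="top":roi[205:250,383:445]=1
        else:roi[155:212,230:275]=1
        for lab,th in(("outline",150),("plate",60)):
            for b in blobs(roi&(V>th)&(S<90),200):
                r=rect(onplane(d,b,.005));r[:2]-=bias[n]*1000;print(n,lab,r)
    near=np.hypot(P[...,0]-.45,P[...,1]-.113)<.06
    m=near&(P[...,2]>.058)&(P[...,2]<.075);b=max(blobs(m,20),key=len);r=rect(onplane(d,b,.065));r[:2]-=bias[n]*1000;print(n,"timer top",r,P[m][:,2].mean().round(4))
    a=np.radians(-51.);L=np.array([np.cos(a),np.sin(a)]);N=np.array([-L[1],L[0]])   # N: (+x,+y) side = back
    for lo,hi in((.010,.02),(.02,.03),(.03,.04),(.04,.05),(.05,.058),(.058,.07)):
        q=P[near&(P[...,2]>lo)&(P[...,2]<hi)][:,:2]-[.45,.113]
        if len(q)>8:print("  ",lo,len(q),"N",np.percentile(q@N*1000,[5,50,95]).round(1),"L",np.percentile(q@L*1000,[2,98]).round(1))
```

```text
top outline [608.8 -35.1  40.3  76.   89. ]
top plate [608.4 -35.   58.2  93.   88.9]
top timer top [460.  100.8  15.   33.5 -50.6] 0.0641
   0.01 10 N [-15.  -13.2 -12.2] L [ 2.1 31.7]
   0.02 41 N [-15.2 -12.4 -10.8] L [-3.4 32.8]
   0.03 18 N [-13.  -11.   -9.8] L [ 0.7 30. ]
   0.04 21 N [-10.9 -10.2  -8.2] L [-2.5 29.6]
   0.05 35 N [-9.6 -8.  -7. ] L [-1.3 30.5]
   0.058 157 N [-6.3 -0.2  7.1] L [ 1.2 32. ]
scene outline [609.6 -33.8  44.4  83.7  84.9]
scene plate [608.9 -34.7  59.   96.1  88.9]
scene timer top [454.9 118.1  20.   66.4 -51.8] 0.0638
   0.01 155 N [-1.7 14.5 16.3] L [-30.9  30.2]
   0.02 160 N [-0.9 13.5 15.2] L [-30.9  30.8]
   0.03 162 N [-0.  12.5 14.3] L [-31.1  31. ]
   0.04 161 N [ 4.8 11.7 13.3] L [-30.8  30.2]
   0.05 124 N [ 4.  10.6 12.2] L [-30.8  29.3]
   0.058 322 N [-2.1  6.3 10.9] L [-30.5  29.9]
wrist timer top [451.3 115.7  15.1  65.4 -51.3] 0.0637
   0.01 269 N [-9.2 13.4 14.4] L [-30.6  28.4]
   0.02 448 N [-12.7  -0.4  13.3] L [-30.7  26.3]
   0.03 288 N [-7.8 11.5 12.3] L [-30.9  28.1]
   0.04 298 N [-5.5 10.5 11.3] L [-31.   27.6]
   0.05 242 N [-3.5  9.7 10.3] L [-31.1  28. ]
   0.058 1703 N [-4.3  2.5  9. ] L [-30.6  30.1]
```

Request:
jog_arm:
  increments:
    - {"dx": 0.1, "dy": -0.3, "dz": 0, "ax": 0, "ay": 0, "az": -0.004, "gripper": 1}
    - {"dx": 0.1, "dy": -0.578, "dz": -0.3, "ax": 0, "ay": 0, "az": -0.004, "gripper": 1}
    - {"dx": 0.1, "dy": -0.578, "dz": -0.6, "ax": 0, "ay": 0, "az": -0.004, "gripper": 1}
    - {"dx": 0.1, "dy": -0.578, "dz": -0.8, "ax": 0, "ay": 0, "az": -0.004, "gripper": 1}
    - {"dx": 0.1, "dy": -0.578, "dz": -0.8, "ax": 0, "ay": 0, "az": -0.004, "gripper": 1}
    - {"dx": 0.1, "dy": -0.578, "dz": -0.8, "ax": 0, "ay": 0, "az": -0.004, "gripper": 1}

```text
time: 22.2
eef_pos: [0.4498, 0.114, 0.1284]
tcp_rot: [0.431, 0.902, -0.0, -0.001]
contact_force: [0.4, 0.1, 0.7]
opening: 1.003
finger_force: 0.0
```

Request:
jog_arm:
  increments:
    - {"dx": 0, "dy": -0.008, "dz": -0.25, "ax": 0, "ay": 0, "az": 0, "gripper": 1}
    - {"dx": 0, "dy": -0.008, "dz": -0.5, "ax": 0, "ay": 0, "az": 0, "gripper": 1}
    - {"dx": 0, "dy": -0.008, "dz": -0.65, "ax": 0, "ay": 0, "az": 0, "gripper": 1}
    - {"dx": 0, "dy": -0.008, "dz": -0.72, "ax": 0, "ay": 0, "az": 0, "gripper": 1}
    - {"dx": 0, "dy": -0.008, "dz": -0.72, "ax": 0, "ay": 0, "az": 0, "gripper": 1}
    - {"dx": 0, "dy": -0.008, "dz": -0.72, "ax": 0, "ay": 0, "az": 0, "gripper": 1}

```text
time: 22.8
eef_pos: [0.4513, 0.1127, 0.0437]
tcp_rot: [0.431, 0.902, 0.001, 0.001]
contact_force: [0.4, -0.0, 0.5]
opening: 1.004
finger_force: 0.0
```

Request:
jog_arm:
  force: 25
  increments:
    - {"dx": 0, "dy": 0, "dz": 0, "ax": 0, "ay": 0, "az": 0, "gripper": 0.1}
    - {"dx": 0, "dy": 0, "dz": 0, "ax": 0, "ay": 0, "az": 0, "gripper": -0.1}
    - {"dx": 0, "dy": 0, "dz": 0, "ax": 0, "ay": 0, "az": 0, "gripper": -0.3}
    - {"dx": 0, "dy": 0, "dz": 0, "ax": 0, "ay": 0, "az": 0, "gripper": -0.4}
    - {"dx": 0, "dy": 0, "dz": 0, "ax": 0, "ay": 0, "az": 0, "gripper": -0.5}
    - {"dx": 0, "dy": 0, "dz": 0, "ax": 0, "ay": 0, "az": 0, "gripper": -0.7}
    - {"dx": 0, "dy": 0, "dz": 0, "ax": 0, "ay": 0, "az": 0, "gripper": -1}
    - {"dx": 0, "dy": 0, "dz": 0, "ax": 0, "ay": 0, "az": 0, "gripper": -1}
    - {"dx": 0, "dy": 0, "dz": 0, "ax": 0, "ay": 0, "az": 0, "gripper": -1}

```text
time: 23.7
eef_pos: [0.4502, 0.1124, 0.0426]
tcp_rot: [0.431, 0.902, 0.0, 0.0]
contact_force: [-1.2, 1.4, 5.7]
opening: 0.274
finger_force: 24.9
```

Request:
jog_arm:
  increments:
    - {"dx": 0, "dy": 0, "dz": 0.1, "ax": 0, "ay": 0, "az": 0, "gripper": -1}
    - {"dx": 0, "dy": 0, "dz": 0.35, "ax": 0, "ay": 0, "az": 0, "gripper": -1}
    - {"dx": 0, "dy": 0, "dz": 0.65, "ax": 0, "ay": 0, "az": 0, "gripper": -1}
    - {"dx": 0.1, "dy": -0.1, "dz": 0.65, "ax": 0, "ay": 0, "az": -0.05, "gripper": -1}
    - {"dx": 0.3, "dy": -0.3, "dz": 0.65, "ax": 0, "ay": 0, "az": -0.12, "gripper": -1}
    - {"dx": 0.55, "dy": -0.5, "dz": 0.65, "ax": 0, "ay": 0, "az": -0.2, "gripper": -1}
    - {"dx": 0.8, "dy": -0.7, "dz": 0.65, "ax": 0, "ay": 0, "az": -0.28, "gripper": -1}
    - {"dx": 1, "dy": -0.9, "dz": 0.65, "ax": 0, "ay": 0, "az": -0.36, "gripper": -1}
    - {"dx": 1, "dy": -1, "dz": 0.65, "ax": 0, "ay": 0, "az": -0.446, "gripper": -1}

```text
time: 24.6
eef_pos: [0.5725, -0.01, 0.1209]
tcp_rot: [0.717, 0.697, 0.001, 0.001]
contact_force: [1.2, -0.1, 0.4]
opening: 0.279
finger_force: 24.6
```

Request:
jog_arm:
  increments:
    - {"dx": 0.2, "dy": -0.15, "dz": 0, "ax": 0, "ay": 0, "az": 0, "gripper": -1}
    - {"dx": 0.32, "dy": -0.23, "dz": -0.1, "ax": 0, "ay": 0, "az": 0, "gripper": -1}
    - {"dx": 0.32, "dy": -0.23, "dz": -0.3, "ax": 0, "ay": 0, "az": 0, "gripper": -1}
    - {"dx": 0.32, "dy": -0.23, "dz": -0.35, "ax": 0, "ay": 0, "az": 0, "gripper": -1}
    - {"dx": 0.32, "dy": -0.23, "dz": -0.35, "ax": 0, "ay": 0, "az": 0, "gripper": -1}
    - {"dx": 0.32, "dy": -0.23, "dz": -0.35, "ax": 0, "ay": 0, "az": 0, "gripper": -1}

```text
time: 25.2
eef_pos: [0.6082, -0.035, 0.0787]
tcp_rot: [0.715, 0.7, 0.0, 0.0]
contact_force: [-0.7, 0.4, -0.3]
opening: 0.274
finger_force: 24.6
```

Request:
jog_arm:
  increments:
    - {"dx": 0.003, "dy": 0, "dz": -0.1, "ax": 0, "ay": 0, "az": 0, "gripper": -1}
    - {"dx": 0.003, "dy": 0, "dz": -0.2, "ax": 0, "ay": 0, "az": 0, "gripper": -1}
    - {"dx": 0.003, "dy": 0, "dz": -0.24, "ax": 0, "ay": 0, "az": 0, "gripper": -1}
    - {"dx": 0.003, "dy": 0, "dz": -0.27, "ax": 0, "ay": 0, "az": 0, "gripper": -1}
    - {"dx": 0.003, "dy": 0, "dz": -0.29, "ax": 0, "ay": 0, "az": 0, "gripper": -1}
    - {"dx": 0.003, "dy": 0, "dz": -0.3, "ax": 0, "ay": 0, "az": 0, "gripper": -1}
    - {"dx": 0.003, "dy": 0, "dz": -0.3, "ax": 0, "ay": 0, "az": 0, "gripper": -1}

```text
time: 25.9
eef_pos: [0.6089, -0.0352, 0.0427]
tcp_rot: [0.715, 0.699, 0.0, 0.0]
contact_force: [-1.8, -0.8, 0.9]
opening: 0.278
finger_force: 25.0
```

Request:
jog_arm:
  increments:
    - {"dx": 0, "dy": 0, "dz": -0.008, "ax": 0, "ay": 0, "az": 0, "gripper": -1}
    - {"dx": 0, "dy": 0, "dz": -0.008, "ax": 0, "ay": 0, "az": 0, "gripper": -0.35}
    - {"dx": 0, "dy": 0, "dz": -0.008, "ax": 0, "ay": 0, "az": 0, "gripper": -0.2}
    - {"dx": 0, "dy": 0, "dz": -0.008, "ax": 0, "ay": 0, "az": 0, "gripper": 0.3}
    - {"dx": 0, "dy": 0, "dz": -0.008, "ax": 0, "ay": 0, "az": 0, "gripper": 1}
    - {"dx": 0, "dy": 0, "dz": -0.008, "ax": 0, "ay": 0, "az": 0, "gripper": 1}
    - {"dx": 0, "dy": 0, "dz": -0.008, "ax": 0, "ay": 0, "az": 0, "gripper": 1}
    - {"dx": 0, "dy": 0, "dz": 0.3, "ax": 0, "ay": 0, "az": 0, "gripper": 1}
    - {"dx": 0, "dy": 0, "dz": 0.65, "ax": 0, "ay": 0, "az": 0, "gripper": 1}
    - {"dx": 0, "dy": 0, "dz": 1, "ax": 0, "ay": 0, "az": 0, "gripper": 1}

```text
time: 26.9
eef_pos: [0.6081, -0.0352, 0.1628]
tcp_rot: [0.715, 0.699, -0.0, -0.001]
contact_force: [1.4, -0.3, 0.7]
opening: 1.003
finger_force: 0.0
```

Request:
jog_arm:
  increments:
    - {"dx": -0.3, "dy": 0.2, "dz": 0.3, "ax": 0, "ay": 0, "az": 0, "gripper": 1}
    - {"dx": -0.6, "dy": 0.4, "dz": 0.5, "ax": 0, "ay": 0, "az": 0, "gripper": 1}
    - {"dx": -1, "dy": 0.6, "dz": 0.5, "ax": 0, "ay": 0, "az": 0, "gripper": 1}
    - {"dx": -1, "dy": 0.6, "dz": 0.5, "ax": 0, "ay": 0, "az": 0, "gripper": 1}
    - {"dx": -1, "dy": 0.6, "dz": 0.5, "ax": 0, "ay": 0, "az": 0, "gripper": 1}

```text
time: 27.4
eef_pos: [0.4876, 0.0375, 0.2222]
tcp_rot: [0.714, 0.7, 0.0, 0.0]
contact_force: [0.8, -0.4, 1.1]
opening: 0.999
finger_force: 0.0
```

Run:
```python
from h import *
bias={"top":np.array([.0015,-.0007]),"scene":np.array([-.0009,-.0011])}
for n in("top","scene"):
    d=grab(n,n+"6");save(d,n+"6");H,S,V=HSV(d);P=cloud(d);P[...,:2]-=bias[n]
    near=np.hypot(P[...,0]-.6086,P[...,1]+.0349)<.05
    m=near&(P[...,2]>.058)&(P[...,2]<.075)
    if m.sum()<20: print(n,"hidden");continue
    b=max(blobs(m,20),key=len);r=rect(onplane(d,b,.065));r[:2]-=bias[n]*1000;print(n,"timer top",r,P[m][:,2].mean().round(4))
    for lo,hi in((.010,.02),(.02,.035),(.04,.055)):
        q=P[near&(P[...,2]>lo)&(P[...,2]<hi)][:,:2]-[.6086,-.0349]
        if len(q)>8:print("  ",lo,len(q),np.percentile(q*1000,[3,97],axis=0).round(1).tolist())
t=cv2.imread("pics/top6.png")[170:350,180:460];s=cv2.imread("pics/scene6.png")[130:360,220:430]
cv2.imwrite("pics/fin.png",np.hstack([cv2.resize(t,(436,280)),cv2.resize(s,(256,280))]))
```

```text
top hidden
scene timer top [610.8 -30.3  17.1  70.5  88.5] 0.0643
   0.01 77 [[-11.0, -19.4], [15.6, 33.9]]
   0.02 130 [[-12.3, -18.9], [14.7, 33.6]]
   0.04 121 [[-8.4, -22.1], [12.5, 34.2]]
```

View pics/fin.png

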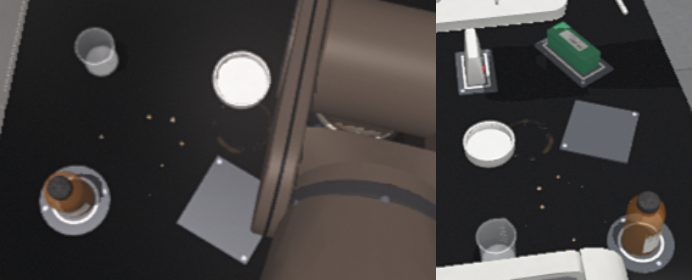

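The scene crop shows the timer upright inside plate_short's outline, the box on plate_long and the bottle in its ring, with the beaker and lid undisturbed. The arm hides the timer from the top camera, so one wrist look checks its centring.

Request:
jog_arm:
  increments:
    - {"dx": 0.3, "dy": -0.2, "dz": 0, "ax": 0, "ay": 0, "az": 0, "gripper": 1}
    - {"dx": 0.6, "dy": -0.4, "dz": 0, "ax": 0, "ay": 0, "az": 0, "gripper": 1}
    - {"dx": 0.6, "dy": -0.5, "dz": 0, "ax": 0, "ay": 0, "az": 0, "gripper": 1}
    - {"dx": 0.6, "dy": -0.5, "dz": 0, "ax": 0, "ay": 0, "az": 0, "gripper": 1}
    - {"dx": 0.6, "dy": -0.5, "dz": 0, "ax": 0, "ay": 0, "az": 0, "gripper": 1}

```text
time: 28.0
eef_pos: [0.5604, -0.0236, 0.2214]
tcp_rot: [0.715, 0.699, -0.0, -0.001]
contact_force: [0.0, 0.1, 0.5]
opening: 0.999
finger_force: 0.0
```

Run:
```python
from h import *
d=grab("wrist","w7");save(d,"w7");H,S,V=HSV(d);P=cloud(d)
near=(abs(P[...,0]-.6086)<.06)&(abs(P[...,1]+.0349)<.075)
m=near&(P[...,2]>.058)&(P[...,2]<.075);b=max(blobs(m,20),key=len);print("timer top",rect(onplane(d,b,.065)),P[m][:,2].mean().round(4))
p=near&(V>55)&(P[...,2]<.1);b=max(blobs(p,200),key=len);print("plate+timer",rect(onplane(d,b,.005)))
pl=near&(V>55)&(P[...,2]<.012);b=np.vstack(blobs(pl,100));print("plate",rect(onplane(d,b,.005)))
q=P[near&(P[...,2]>.01)&(P[...,2]<.02)][:,:2];print("foot",np.percentile(q*1000,[3,97],axis=0).round(1).tolist())
cv2.imwrite("pics/w7c.png",d["frame"])
```

```text
timer top [609.6 -33.7  15.4  64.3  88.8] 0.0636
plate+timer [608.6 -41.5  57.7 104.1  89. ]
plate [608.7 -35.9  57.7  93.1  89. ]
foot [[594.1, -64.2], [621.0, -3.7]]
```

View pics/w7.png

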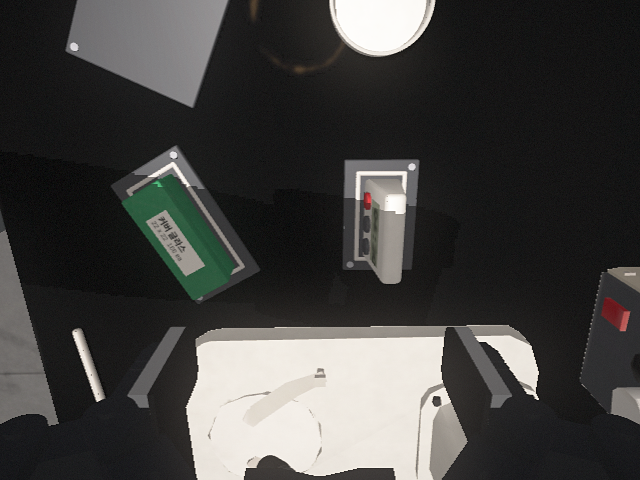

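The timer (387,230) stands upright inside plate_short's outline. It is aligned to 0.2° and centred to within about 2 mm, where the outline allows 3.5 mm. The box is still in place, so I hand in.

```bash
python3 -c "
from plant import job;print(job.sign_off())"
```

```text
the job is handed in; nothing more can be done
None
```

The job is handed in at about 28 s of robot time: bottle, timer and slide box each stand upright inside their own outlines, centred to about 1 mm, 2 mm and under 1 mm, and the beaker and jar lid were not touched.

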